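# Add a slotted disc to the hanger of a dead-weight tester

## Robot

A 6-joint arm with a two-finger parallel gripper is mounted at the origin on the work surface. World frame = base frame: x ahead of the robot, y to its left, z up, the work surface at z = 0. Lengths are in m, angles in degrees, forces in N, time in s.
With the tool pointing down it reaches from about 0.375 to 0.9 m from the base axis. Payload 3.1 kg.
Tool frame: the origin (TCP) lies on the centre line of the jaws, within the pads' length; the fingertips stand 22 mm ahead of it and the grasp point (between the pads) lies 3 mm ahead of it; y points along the fingers, z is the direction in which the jaws open and shut, and the axes are right-handed (so a half turn about y gives the same grasp; the last joint's range is limited). The gripper opens to 87 mm and grips with 3 to 60 N. Pads are 19 mm wide; open, the fingers measure 117 mm over their backs; the gripper's body (75 mm by 190 mm) begins 51 mm behind the grasp point.
Start: joints at [53.428, 30.224, 82.088, -0, 67.689, -10.227], TCP at [0.277, 0.56, 0.245] pointing down, gripper open.
Joint ranges: [-176.69, 176.69], [-43.24, 126.21], [12.49, 139.97], [-82, 262], [0, 151.66], [-163.58, 163.58]. Speed limits (degrees/s): [159.86, 159.86, 180, 180, 180, 180].

## Interface

Orientations are given as a 3x3 rotation matrix whose columns are the frame's x, y, z axes.
In Python, from rig import bot gives the robot as it stands.
- The arm moves only by the tool jog_arm, never from a script. Its argument "motion" is one flat list of numbers, 6 for each row, row after row: the shift along the tool's x, y, z in mm, then the turn, a rotation vector about the tool's x, y, z in degrees. A call has 1 to 20 rows; each row is the pose to reach, as a shift and turn from the pose commanded when the call began, along the tool's axes at that moment; what a row does not reach only later rows make up. A row lasts 1/8 s, in which the tool goes at most 62.5 mm and 10.7 degrees, less where a joint would pass 70% of its speed; a pose out of reach is approached as far as the arm can. A call with a gripper value outside its range is refused whole. "gripper" is the opening, from 0 (shut) to 1 (fully open), set as the call begins (left out, the last holds). The fingers move at their own pace and stop on an object; the grip force is fixed at half the most. Time passes only in rows, so rows that repeat a pose let the fingers close. It gives the time, the measured TCP pose, the force and the opening at its end, in the units of the state.
- bot.read_state(): the state, without advancing time (a new reading comes with each control period).
- bot.capture(name): name is "scene" or "top"; returns (picture, depth): 480x640x3 uint8, red, green, blue; 480x640 float32, m along the optical axis (not along the pixel's ray), 0 where there is no reading.
- bot.get_calibration(name): a dict with "mtx" (3x3 intrinsics, pixels), "k1" (the pictures are not rectified: a ray, as slopes to the right and down, at radius r is drawn at 1 + k1 r^2 times it, then the intrinsics apply), "pose" (4x4, takes a point from camera to world coordinates). Camera axes: x right, y up, looking along -z (the intrinsics and any distortion apply to the point x, -y, -z); pixel columns grow to the right and rows downward; lengths in m; the calibration is good to about 2 mm. A picture is of the moment at which its call begins. get_calibration takes no time and is no camera call.
- bot.hand_in(): hands the job in, once; it reports no verdict.
The state is a dict: "time_s": time; "joint_positions": joint angles; "qvel": joint speeds; "tau": joint torques, N m; "position": TCP position; "tcp_rot": TCP orientation; "force": force on the tool from outside, world axes, zero at the start; "moment": the same for the moment, N m; "opening": opening from 0.0 (shut) to 1.0 (fully open).
Only numpy, scipy, OpenCV 4.12 (cv2) and the standard library are available. Lean on these libraries where they do the work, as an engineer would, in place of code of your own. Each camera call takes 0.05 s, during which the arm holds its last target.

## Task

Two slotted steel discs lie loose on the bench. Take the larger one and slide it sideways onto the stem of the tester's hanger, fully home and with its slot on the opposite side from the slot of the disc already there, and set it down flat on that disc without letting it drop. Then push the tester's arrest lever all the way over, away from the robot, and leave the disc already there, the small disc and everything else on the bench in place.

Things in the scene. Friction and masses are not known exactly. Their poses are not given: they have to be found in the camera images.
- load_disc: The larger loose slotted disc, plain steel, about 0.2 kg, 90 mm in diameter, 12 mm thick. Origin: centre of its underside, z up. A radial slot 18 mm wide, open at the rim along +x, ends in a half round about the centre. Opposite, along -x, a neck leads to an upright grip lug. It starts flat on the bench, slot roughly away from the robot, lug towards it.
- load_disc_grip (a point): Grip point on the larger loose disc's lug, a plate 28 mm long (58 to 86 mm from the centre along -x), 14 mm thick (along y) and 50 mm high from the disc's underside. The point is 72 mm from the centre, 34 mm above the underside, mid-thickness. Fingers close along the disc's y. Axes as the disc's.
- load_disc_hub (a point): Centre of the larger loose disc, half-way up its 12 mm thickness. x points along its slot to the mouth, z up.
- load_disc_mouth (a point): Middle of the slot's mouth at the rim of the larger loose disc, 45 mm from its centre along x.
- seated_disc: A disc of the same size and shape as the larger one, already resting loosely on the hanger pan with the stem in its slot. Origin: centre of its underside; slot along +x, lug along -x. Its slot faces along the tester's -x, give or take 17 degrees. To be left in place.
- seated_disc_hub (a point): Centre of the disc already on the hanger, half-way up its 12 mm thickness; x points along its slot to the mouth, z up.
- seated_disc_mouth (a point): Middle of the slot's mouth at the rim of the disc already on the hanger.
- small_disc: The smaller loose slotted disc, 64 mm in diameter and 12 mm thick, with the same slot and lug (lug centre 59 mm from the disc's centre); lies on the bench beside the larger one, either may be left or right. Not used. Origin: centre of its underside; slot along +x.
- tester: Grey dead-weight tester, fixed. Origin on the bench under the stem; x points from the stem to the post, away from the robot (up to 23 degrees towards the left). Base plate 16 mm thick, x -130 to 170, y -100 to 140 mm. Post 28 mm across at x = 135 carries an arm, underside 207 mm high. The hanger's open side is the robot's.
- stem (a point): Foot of the hanger stem, on its axis: top of the 72 mm wide pan, 60 mm above the bench. The stem, 10 mm thick, rises to a load cell 60 mm wide. Below the cell a rigid clear round dust shield with a black rim, 156 mm wide, roofs the hanger, 143 to 151 mm above the bench: under it hold the lug with the tool leaning back 30 to 45 degrees. Axes as the tester's.
- arrest (a joint): The tester's arrest lever: 0 = leaning towards the tester's -x (the robot's side), 1.0 rad = all the way over to +x. It turns with light friction and stays where left. Starts between 0 and 0.15.
- arrest_tip (a point): Tip of the arrest lever, an 85 mm steel lever on a small black block at x = -60, y = 112 mm of the tester's base; the tip travels about 80 mm along the tester's +x.
- dish_a: Bystander: closed clear culture dish, 93 mm wide, 15 mm high. Origin: centre of its underside.
- dish_b: Bystander: a second closed culture dish, 93 mm wide, 15 mm high. Origin: centre of its underside.
- reagent: Bystander: amber glass bottle, 64 mm wide, 150 mm high. Origin: centre of its underside.
- beaker: Bystander: small glass beaker, 70 mm wide, 85 mm high. Origin: centre of its underside.
- slide_box: Bystander: wooden slide box, 100 x 75 x 32 mm. Origin: centre of its underside.
- notebook: Bystander: blue notebook lying flat, 152 x 107 x 13 mm. Origin: centre of its underside.
Things that resemble listed ones, but are neither listed nor needed, are in the scene too. Leave any purple look-alike of the load_disc alone. Leave any purple look-alike of the seated_disc alone.

How it is judged (in metres and radians):
On the way, in this order (a step that is already met when the one before it is completed fails the run):
1. the larger disc lies flat on the disc already there, fully home on the stem, its slot on the opposite side (within 35 degrees), and let go (horizontal distance between load_disc_hub and stem below 0.009 m and z of load_disc_hub in the frame of seated_disc_hub between 0.0095 and 0.0145 m and angle between load_disc's own z axis and vertical below 0.06 rad and angle between the x axis of load_disc_hub and the x axis of seated_disc_hub, either way round below 0.61 rad and x of load_disc_mouth in the frame of seated_disc_hub below 0 m and contact force between the fingers and load_disc below 0.1 N), for 0.2 s.
2. the arrest lever is pushed all the way over (value of joint arrest above 0.88 rad), for 0.1 s.
At the end, for the whole second after the job is handed in: The larger disc rests flat on the disc already on the hanger, its centre within 9 mm of the stem's axis, its slot within 35 degrees of exactly opposite the lower disc's slot; the lower disc is still home on the pan (within 9 mm); the arrest lever is past 0.88 of its 1.0 rad; all is at rest (horizontal distance between each of load_disc_hub, seated_disc_hub and stem below 0.009 m and z of load_disc_hub in the frame of seated_disc_hub between 0.0095 and 0.0145 m and angle between load_disc's own z axis and vertical below 0.06 rad and angle between the x axis of load_disc_hub and the x axis of seated_disc_hub, either way round below 0.61 rad and x of load_disc_mouth in the frame of seated_disc_hub below 0 m and value of joint arrest above 0.88 rad and linear speed of load_disc below 0.02 m/s); the robot touches nothing.
It fails at once if the disc dropped onto the hanger (faster than 0.4 m/s on the stem) (horizontal distance between load_disc_hub and stem below 0.012 m and linear speed of load_disc above 0.4 m/s).
It fails at once if the disc already there shifted by more than 15 mm (distance of seated_disc_hub from where it was at the start of the episode above 0.015 m).
It fails at once if the small disc moved by more than 20 mm (distance of small_disc from where it was at the start of the episode above 0.02 m).
It fails at once if a bystander moved by more than 30 mm (distance of any of dish_a, dish_b, reagent, beaker, slide_box, notebook from where it was at the start of the episode above 0.03 m).
It also fails if it takes over 48 s, if anything falls off the work surface, if the arm or the gripper's body presses on something with over 40 N, if the wrist force passes 120 N, or if a joint passes its speed limit or range.

## Working session

There is one attempt and no reset: what is moved stays moved. The work goes in short steps, Python scripts to look and compute and a tool call to move; the robot and the scene stay as the last step left them, time stands still between calls to the robot, and variables do not carry over. Pictures are saved under pics/ and viewed, and the job is handed in when it is done.

Besides the shell and the picture viewer there is one more tool, called after ">>>" as a command line: name --argument value ..., lists and objects as JSON in quotes. jog_arm: Moves the arm, as the interface text tells. Its arguments: {"type":"object","properties":{"motion":{"type":"array","items":{"type":"number"}},"gripper":{"type":"number"}},"required":["motion"]}

```bash
ls; mkdir -p pics
python3 - <<'E'
from rig import bot
import cv2,numpy as np
for n in ("scene","top"):
    p,d=bot.capture(n); cv2.imwrite(f"pics/{n}0.png",p[:,:,::-1]); np.savez(f"{n}0.npz",p=p,d=d)
    c=bot.get_calibration(n); print(n,c)
s=bot.read_state(); print(s)
E
```

```text
pics
scene {'mtx': array([[523.65975218,   0.        , 325.23595317],
       [  0.        , 523.65975218, 251.74304395],
       [  0.        ,   0.        ,   1.        ]]), 'k1': -0.03167875569357201, 'pose': array([[ 0.35610374, -0.76017494,  0.54343738,  1.21229296],
       [ 0.93437293,  0.28237462, -0.21728278, -0.29940847],
       [ 0.01172   ,  0.58514839,  0.81084154,  1.1267239 ],
       [ 0.        ,  0.        ,  0.        ,  1.        ]])}
top {'mtx': array([[441.26402327,   0.        , 326.11278133],
       [  0.        , 441.26402327, 229.54316079],
       [  0.        ,   0.        ,   1.        ]]), 'k1': -0.06723730672833746, 'pose': array([[ 1.94794200e-02,  9.91804817e-01, -1.26268588e-01,
         3.56182562e-01],
       [-9.99720583e-01,  2.10131681e-02,  1.08260036e-02,
        -1.07965365e-03],
       [ 1.33905856e-02,  1.26022422e-01,  9.91937015e-01,
         1.34061494e+00],
       [ 0.00000000e+00,  0.00000000e+00,  0.00000000e+00,
         1.00000000e+00]])}
{'time_s': 0.1, 'joint_positions': array([ 5.34299778e+01,  3.02734380e+01,  8.21473182e+01,  1.20830577e-03,
        6.76891499e+01, -1.02261435e+01]), 'qvel': array([ 0.00493289, -0.12289149, -0.16378802, -0.0248468 ,  0.19064497,
        0.11385318]), 'tau': array([-4.44423949e-04, -4.40984309e+01, -1.77150142e+01,  6.35129353e-02,
        5.34192973e-02, -1.09102871e-05]), 'position': array([0.27694362, 0.55962473, 0.24368119]), 'tcp_rot': array([[ 8.96143082e-01, -1.15855454e-03,  4.43763715e-01],
       [-4.43765081e-01, -1.52895553e-03,  8.96141850e-01],
       [-3.59734226e-04, -9.99998160e-01, -1.88428897e-03]]), 'force': array([-0.31274588,  0.46052558, -0.45126888]), 'moment': array([-0.02724743,  0.07565549, -0.01452085]), 'opening': 0.9995927087992681}
```

View pics/scene0.png

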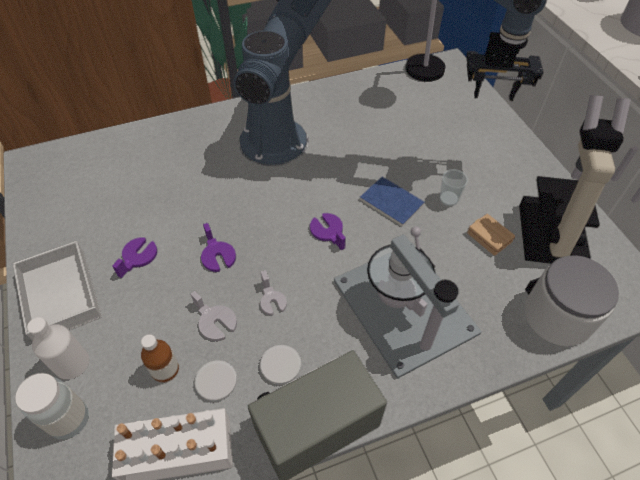

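View pics/top0.png

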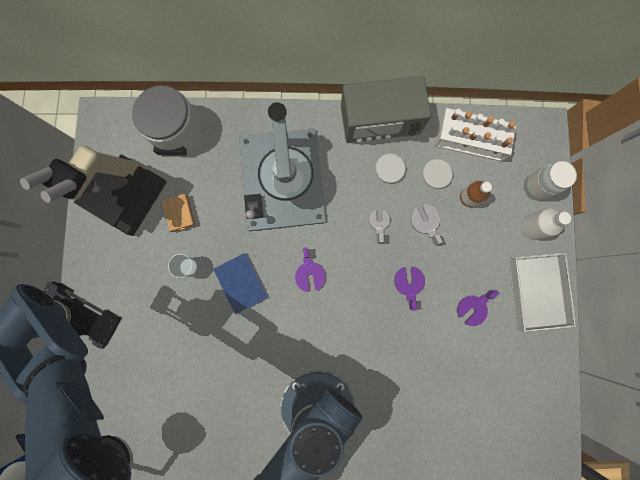

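```bash
cat > h.py <<'E'
import numpy as np,cv2
from rig import bot
def cal(n):
    c=bot.get_calibration(n); return c['mtx'],c['k1'],np.array(c['pose'])
def rays(n,uv):
    K,k1,T=cal(n); uv=np.atleast_2d(np.asarray(uv,float))
    xd=np.stack([(uv[:,0]-K[0,2])/K[0,0],(uv[:,1]-K[1,2])/K[1,1]],1)
    x=xd.copy()
    for _ in range(30): x=xd/(1+k1*(x**2).sum(1,keepdims=True))
    return np.c_[x[:,0],-x[:,1],-np.ones(len(x))],T
def atz(n,uv,z):
    r,T=rays(n,uv); d=r@T[:3,:3].T; o=T[:3,3]; t=(z-o[2])/d[:,2]; return o+d*t[:,None]
def cloud(n,d):
    h,w=d.shape; v,u=np.mgrid[:h,:w]; r,T=rays(n,np.c_[u.ravel(),v.ravel()])
    P=(r*d.ravel()[:,None])@T[:3,:3].T+T[:3,3]; P[d.ravel()<=0]=np.nan
    return P.reshape(h,w,3)
def proj(n,P):
    K,k1,T=cal(n); P=np.atleast_2d(P); c=(P-T[:3,3])@T[:3,:3]
    x=np.c_[c[:,0],-c[:,1]]/(-c[:,2:3]); x=x*(1+k1*(x**2).sum(1,keepdims=True))
    return x*[K[0,0],K[1,1]]+[K[0,2],K[1,2]]
def crop(p,u0,v0,u1,v1,s,f):
    cv2.imwrite(f,cv2.resize(p[v0:v1,u0:u1,::-1],None,fx=s,fy=s,interpolation=cv2.INTER_CUBIC))
E
python3 - <<'E'
from h import *
t=np.load('top0.npz');s=np.load('scene0.npz')
crop(t['p'],355,190,455,260,8,'pics/c_top_disc.png')
crop(s['p'],180,260,300,350,6,'pics/c_sc_disc.png')
crop(t['p'],230,90,340,240,4,'pics/c_top_t.png')
crop(s['p'],325,215,485,370,5,'pics/c_sc_t.png') 
P=cloud('top',t['d'])
for uv in [(427,218),(380,222),(437,239),(381,239),(410,300),(286,170)]: print(uv,P[uv[1],uv[0]])
E
```

```text
(427, 218) [ 0.56859642 -0.32579827  0.0053021 ]
(380, 222) [ 0.55242617 -0.17987964  0.00896581]
(437, 239) [ 0.49950325 -0.34502564  0.04715929]
(381, 239) [ 0.49630633 -0.17818121  0.04528148]
(410, 300) [ 0.31791275 -0.27130322  0.01011458]
(286, 170) [0.6483082  0.09275632 0.23780214]
```

View pics/c_top_disc.png

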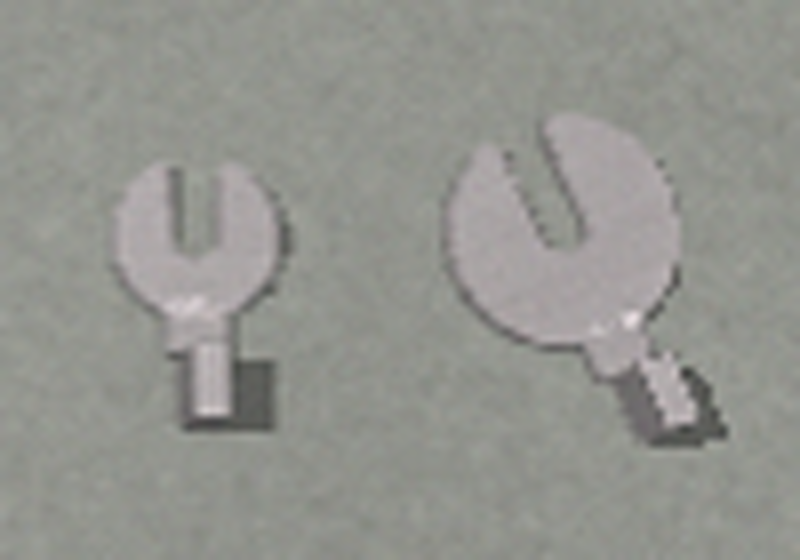

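View pics/c_sc_disc.png

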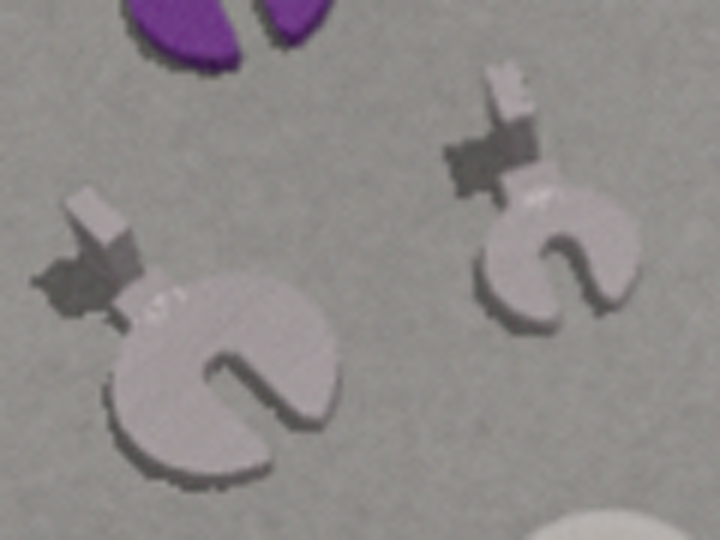

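View pics/c_top_t.png

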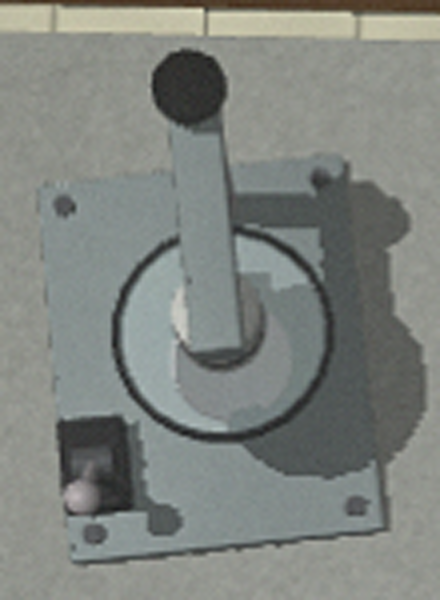

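View pics/c_sc_t.png

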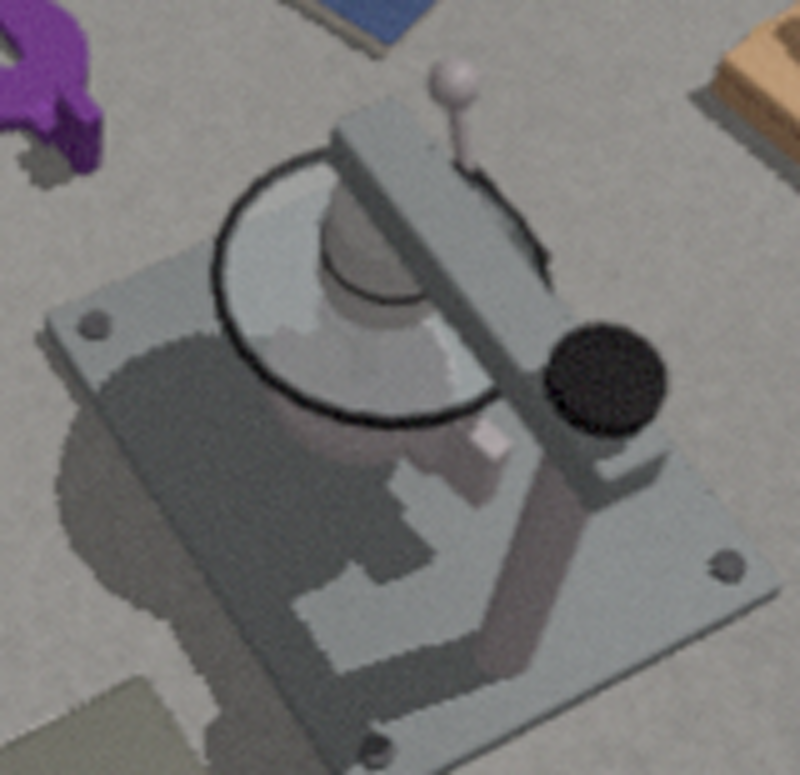

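```bash
cat > fit.py <<'E'
from h import *
from scipy.optimize import minimize
t=np.load('top0.npz');s=np.load('scene0.npz')
def model(R=45,lc=72,m=0.0005):
    # top-face points z=.012 (disc) inside; lug top z=.05
    g=np.arange(-0.06,0.06,m); X,Y=np.meshgrid(g,g); 
    return X,Y
def mask(p):
    q=cv2.GaussianBlur(p,(3,3),0).astype(float); return q[...,0]-q[...,1]
def fit(n,p,x0,R=.045):
    D=mask(p)
    g=np.arange(-0.1,0.07,.001); X,Y=[a.ravel() for a in np.meshgrid(g,g)]
    r=np.hypot(X,Y)
    slot=((X>0)&(abs(Y)<.009))|(r<.009)
    ins=(r<R)&~slot
    out=((r<R+.008)&(r>R+.001)&(X>-.02))|(slot&(r<R))
    def cost(q):
        c,si=np.cos(q[2]),np.sin(q[2])
        def samp(m,z):
            P=np.c_[q[0]+c*X[m]-si*Y[m],q[1]+si*X[m]+c*Y[m],np.full(m.sum(),z)]
            uv=proj(n,P).astype(np.float32)
            return cv2.remap(D.astype(np.float32),uv[None,:,0].copy(),uv[None,:,1].copy(),cv2.INTER_LINEAR).mean()
        return samp(out,.012)-samp(ins,.012)
    best=None
    for dy in np.radians([-20,0,20]):
        o=minimize(cost,[x0[0],x0[1],x0[2]+dy],method='Nelder-Mead',options=dict(initial_simplex=np.array([x0+np.array([0,0,dy])]*4)+np.r_[np.zeros((1,3)),np.diag([.006,.006,.15])],xatol=1e-5,fatol=1e-4))
        if best is None or o.fun<best.fun: best=o
    return best
if __name__=='__main__':
    for n,p in(('top',t['p']),('scene',s['p'])):
        D=mask(p); 
        if n=='top': print('disc D',D[225,425],'bench',D[250,400])
        for R,x0 in((.045,np.array([.565,-.325,np.radians(25)])),(.032,np.array([.552,-.18,0]))):
            b=fit(n,p,x0,R); print(n,R,b.x[:2],np.degrees(b.x[2]),b.fun)
E
python3 fit.py
python3 - <<'E'
from h import *
t=np.load('top0.npz');s=np.load('scene0.npz')
# lug top points
print('big lug top', atz('top',[(355+672/8,190+390/8)],.05), atz('scene',[(180+98/6,260+212/6)],.05))
print('seated lug top scene', atz('scene',[(325+490/5,215+440/5)],.110))
# base corners z=.016, top
c=np.array([(40,185),(345,157),(388,527),(75,562)])/4+[230,90]
B=atz('top',c,.016); print(B, [np.linalg.norm(B[i]-B[(i+1)%4]) for i in range(4)])
c=np.array([(45,322),(780,592)])/5+[325,215]
print('scene corners',atz('scene',c,.016))
for n,p in(('top',t['p'][140:210,250:322]),('scene',s['p'][240:305,362:440])):
    o=(250,140) if n=='top' else (362,240)
    v,u=np.nonzero(p.max(2)<60); Q=atz(n,np.c_[u+o[0],v+o[1]],.151)[:,:2]
    # ransac circle radius .078
    rng=np.random.default_rng(0);best=(0,)
    for _ in range(3000):
        a=Q[rng.choice(len(Q),3,replace=False)]
        try: x=np.linalg.solve(np.c_[2*a,np.ones(3)],(a**2).sum(1))
        except Exception: continue
        rr=np.sqrt(max(0,x[2]+x[0]**2+x[1]**2)); k=(abs(np.hypot(*(Q-x[:2]).T)-rr)<.003).sum()
        if k>best[0]and .06<rr<.09: best=(k,x[:2],rr)
    print(n,len(Q),best)
# lever knob
print('knob depth top',cloud('top',t['d'])[90+497//4,230+82//4], 'scene',cloud('scene',s['d'])[215+82//5,325+453//5])
E
```

```text
disc D 6.0 bench -2.0
top 0.045 [ 0.56805129 -0.31664884] 24.547814411571537 -6.198583602905273
top 0.032 [ 0.56178654 -0.17606227] 1.1223262760785566 -6.23753023147583
scene 0.045 [ 0.57203662 -0.31549213] 24.43226743361016 -4.767063617706299
scene 0.032 [ 0.56580713 -0.17497725] 2.386172169888875 -4.647115230560303
big lug top [[ 0.50005476 -0.3502789   0.05      ]] [[ 0.50341701 -0.34530994  0.05      ]]
seated lug top scene [[0.73992135 0.12828431 0.11      ]]
[[ 0.81241088  0.25876256  0.016     ]
 [ 0.84018837  0.02145489  0.016     ]
 [ 0.54868023 -0.01776307  0.016     ]
 [ 0.51692587  0.21836322  0.016     ]] [np.float64(0.23892784763094152), np.float64(0.29413440356080056), np.float64(0.23825189433154315), np.float64(0.29823396275992237)]
scene corners [[ 0.5558988  -0.01167168  0.016     ]
 [ 0.81916124  0.25912724  0.016     ]]
top 273 (np.int64(167), array([0.6629386 , 0.10301148]), np.float64(0.07379395552706645))
scene 322 (np.int64(211), array([0.66640268, 0.10208548]), np.float64(0.07436035972949201))
knob depth top [0.54974871 0.19837874 0.12731635] scene [0.55785599 0.19709725 0.12346899]
```

```bash
cat > tfit.py <<'E'
from h import *
from scipy.optimize import least_squares
def ring(n,p,c0):
    # radial darkest point search
    g=cv2.cvtColor(p,cv2.COLOR_RGB2GRAY).astype(np.float32)
    pts=[]
    c=np.array(c0)
    for it in range(3):
        pts=[]
        for a in np.arange(0,360,4):
            rr=np.arange(.066,.084,.0005); P=np.c_[c[0]+rr*np.cos(np.radians(a)),c[1]+rr*np.sin(np.radians(a)),np.full(len(rr),.147)]
            uv=proj(n,P).astype(np.float32); v=cv2.remap(g,uv[None,:,0].copy(),uv[None,:,1].copy(),cv2.INTER_LINEAR)[0]
            k=v.argmin(); 
            if 2<k<len(rr)-3 and v[k]<75: pts.append((*P[k,:2],a))
        pts=np.array(pts)
        o=least_squares(lambda q:np.hypot(pts[:,0]-q[0],pts[:,1]-q[1])-q[2],[*c,.075],loss='soft_l1',f_scale=.001); c=o.x[:2]
    print(n,len(pts),o.x,np.abs(o.fun).mean())
    return o.x
if __name__=='__main__':
    t=np.load('top0.npz');s=np.load('scene0.npz')
    ring('top',t['p'],(.663,.103)); ring('scene',s['p'],(.666,.102))
    # base plate overlay with candidate poses
    import sys
    for n,p,c in(('top',t['p'],(.663,.1005)),('scene',s['p'],(.667,.101))):
        im=p[:,:,::-1].copy(); im=cv2.resize(im,None,fx=5,fy=5,interpolation=cv2.INTER_CUBIC)
        a=np.radians(7.6);R=np.array([[np.cos(a),-np.sin(a)],[np.sin(a),np.cos(a)]])
        def line(pts,z,col):
            q=np.array(pts)@R.T+c; uv=proj(n,np.c_[q,np.full(len(q),z)]); uv=((uv+.5)*5-.5).astype(int)
            cv2.polylines(im,[uv.reshape(-1,1,2)],True,col,1)
        line([(-.13,-.1),(.17,-.1),(.17,.14),(-.13,.14)],.016,(0,0,255))
        th=np.linspace(0,6.28,80); cc=np.c_[np.cos(th),np.sin(th)]
        line(cc*.0755,.147,(0,255,0))
        b=np.radians(180+7.6)
        u=(235,110,340,230) if n=='top' else (330,220,490,370)
        cv2.imwrite(f'pics/ov_{n}_{len(sys.argv)}.png',im[u[1]*5:u[3]*5,u[0]*5:u[2]*5])
E
python3 tfit.py
```

```text
Traceback (most recent call last):
  File "tfit.py", line 21, in <module>
    ring('top',t['p'],(.663,.103)); ring('scene',s['p'],(.666,.102))
    ~~~~^^^^^^^^^^^^^^^^^^^^^^^^^^
  File "tfit.py", line 12, in ring
    uv=proj(n,P).astype(np.float32); v=cv2.remap(g,uv[None,:,0].copy(),uv[None,:,1].copy(),cv2.INTER_LINEAR)[0]
       ~~~~^^^^^
  File "h.py", line 18, in proj
    K,k1,T=cal(n); P=np.atleast_2d(P); c=(P-T[:3,3])@T[:3,:3]
           ~~~^^^
  File "h.py", line 4, in cal
    c=bot.get_calibration(n); return c['mtx'],c['k1'],np.array(c['pose'])
ValueError: time passes only in moves, steps and waits
```

Cache the calibration instead of repeatedly querying.

```bash
python3 - <<'E'
s=open('h.py').read()
s=s.replace("""def cal(n):
    c=bot.get_calibration(n); return c['mtx'],c['k1'],np.array(c['pose'])""","""import pickle,os
if os.path.exists('cal.pkl'): _C=pickle.load(open('cal.pkl','rb'))
else:
    _C={n:bot.get_calibration(n) for n in('scene','top')}; pickle.dump(_C,open('cal.pkl','wb'))
def cal(n):
    c=_C[n]; return c['mtx'],c['k1'],np.array(c['pose'])""")
open('h.py','w').write(s)
E
python3 tfit.py; python3 -c "
from rig import bot
print(bot.read_state()['time_s'])"
```

```text
top 83 [0.66414815 0.10250338 0.07451593] 0.0005361809244984546
scene 67 [0.66456675 0.10387463 0.07446474] 0.0006428756241238113
0.1
```

View pics/ov_top_1.png

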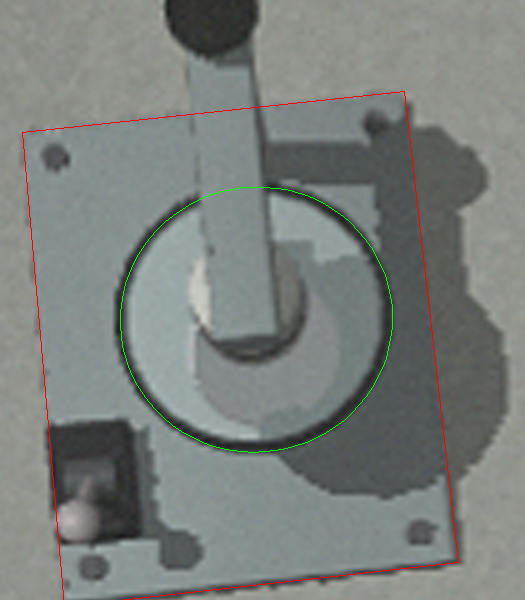

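View pics/ov_scene_1.png

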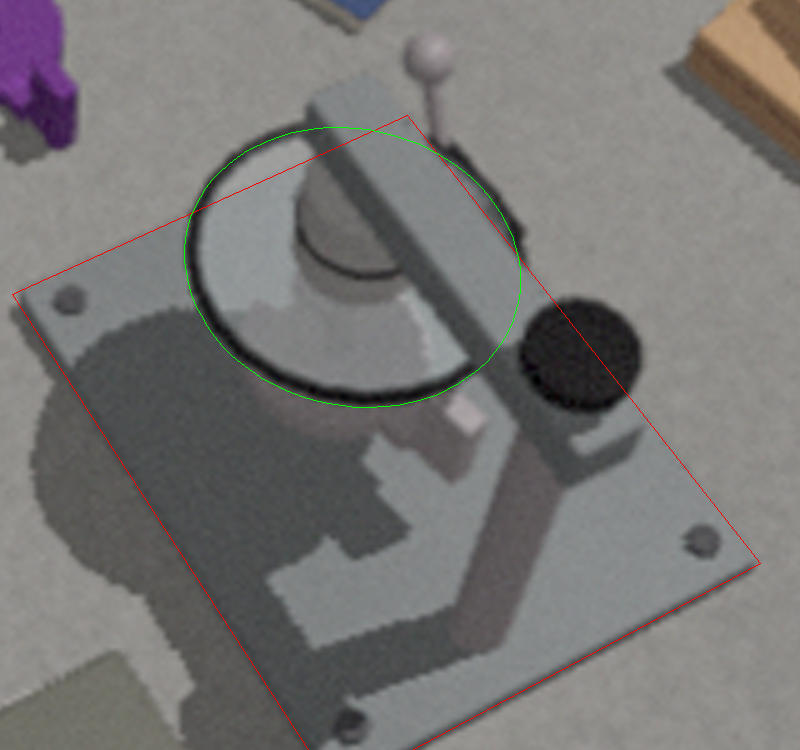

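```bash
cat > mv.py <<'E'
from h import *
from scipy.spatial.transform import Rotation as Ro
import sys
def Rt(yaw,tilt,flip=True):
    a=np.radians(yaw);t=np.radians(tilt); dx=np.array([np.cos(a),np.sin(a),0]);dy=np.array([-np.sin(a),np.cos(a),0]);Z=np.array([0,0,1.])
    y=np.sin(t)*dx-np.cos(t)*Z; z=-dy if flip else dy
    return np.c_[np.cross(y,z),y,z]
def delta(p,R,s=None):
    s=s or bot.read_state(); R0=np.array(s['tcp_rot']);p0=np.array(s['position'])
    return np.r_[R0.T@(p-p0)*1000,np.degrees(Ro.from_matrix(R0.T@R).as_rotvec())]
def disc2tcp(c,yaw,tilt,lug=.072,h=.036,back=0):
    """disc underside centre c -> TCP pose"""
    R=Rt(yaw,tilt); a=np.radians(yaw)
    g=np.array(c)+np.array([-lug*np.cos(a),-lug*np.sin(a),h])
    return g-R[:,1]*(.003+back),R
E
python3 - <<'E'
from mv import *
np.set_printoptions(precision=1,suppress=True)
p,R=disc2tcp([.570,-.316,0],24.5,40,back=.12); print(p.round(3))
R0=Rt(24.5,0)
print(delta(np.array([p[0],p[1],.26]),R0))
print(delta(p,R))
E
```

```text
[ 0.4 -0.4  0.1]
[ 555.8  -15.1 -771.8    0.1  129.2    0.1]
[ 555.8  114.7 -771.6   44.8  122.8   21.4]
```

Run:
```python
from mv import *
np.set_printoptions(precision=1,suppress=True)
print(delta(np.array([.46,.10,.29]),Rt(90,0)))
```

```text
[ 368.   -45.8 -330.7    0.1   63.7    0. ]
```

>>> jog_arm --motion '[368,-45,-330,0,64,0,368,-45,-330,0,64,0,368,-45,-330,0,64,0,368,-45,-330,0,64,0,368,-45,-330,0,64,0,368,-45,-330,0,64,0,368,-45,-330,0,64,0,556,-15,-772,0,129,0,556,-15,-772,0,129,0,556,-15,-772,0,129,0,556,-15,-772,0,129,0,556,-15,-772,0,129,0,556,-15,-772,0,129,0,556,-15,-772,0,129,0,556,-15,-772,0,129,0,556,-15,-772,0,129,0,556,-15,-772,0,129,0]' --gripper 1

```text
time_s: 2.22
position: [0.4325, -0.3812, 0.2587]
tcp_rot: [[-0.91, -0.0, 0.414], [-0.414, -0.0, -0.91], [0.0, -1.0, 0.0]]
force: [-0.2, -0.1, 0.3]
opening: 0.999
```

```bash
cat > st.py <<'E'
from mv import *
np.set_printoptions(precision=3,suppress=True)
s=bot.read_state(); print(s['time_s'],s['joint_positions'],s['position'],'F',s['force'],'op',round(s['opening'],3)); print(s['tcp_rot'])
E
python3 st.py
python3 - <<'E'
from mv import *
np.set_printoptions(precision=1,suppress=True)
p,R=disc2tcp([.570,-.316,0],24.5,40,back=.12); print(delta(p,R))
E
```

```text
2.225 [-52.487  25.538  88.285  -0.018  66.175  13.062] [ 0.432 -0.381  0.259] F [-0.187 -0.109  0.349] op 0.999
[[-0.91  -0.     0.414]
 [-0.414 -0.    -0.91 ]
 [ 0.    -1.     0.   ]]
[ -1.1 128.5  -2.3  -0.   -0.   40. ]
```

>>> jog_arm --motion '[0,0,0,0,0,10,0,20,0,0,0,20,0,50,0,0,0,30,0,80,0,0,0,40,-1,128,-2,0,0,40,-1,128,-2,0,0,40,-1,128,-2,0,0,40]'

```text
time_s: 3.1
position: [0.4339, -0.3758, 0.133]
tcp_rot: [[-0.695, 0.585, 0.418], [-0.321, 0.268, -0.908], [-0.643, -0.766, 0.001]]
force: [0.1, 1.0, 0.7]
opening: 0.998
```

```bash
python3 st.py
python3 - <<'E'
from mv import *
np.set_printoptions(precision=1,suppress=True)
for b in(.12,.0):
  p,R=disc2tcp([.570,-.316,0],24.5,40,back=b); print(delta(p,R))
t,_=bot.capture('top');crop(t,340,170,500,310,5,'pics/pre_t.png')
t,_=bot.capture('scene');crop(t,150,200,310,340,5,'pics/pre_s.png')
E
```

```text
3.1 [-71.505  38.927 104.139  51.147  55.218 -43.421] [ 0.434 -0.376  0.133] F [0.104 0.951 0.703] op 0.998
[[-0.695  0.585  0.418]
 [-0.321  0.268 -0.908]
 [-0.643 -0.766  0.001]]
[ 3.6  0.5  2.   0.1  0.2 -0. ]
[  3.7 120.5   2.2   0.1   0.2  -0. ]
```

View pics/pre_t.png

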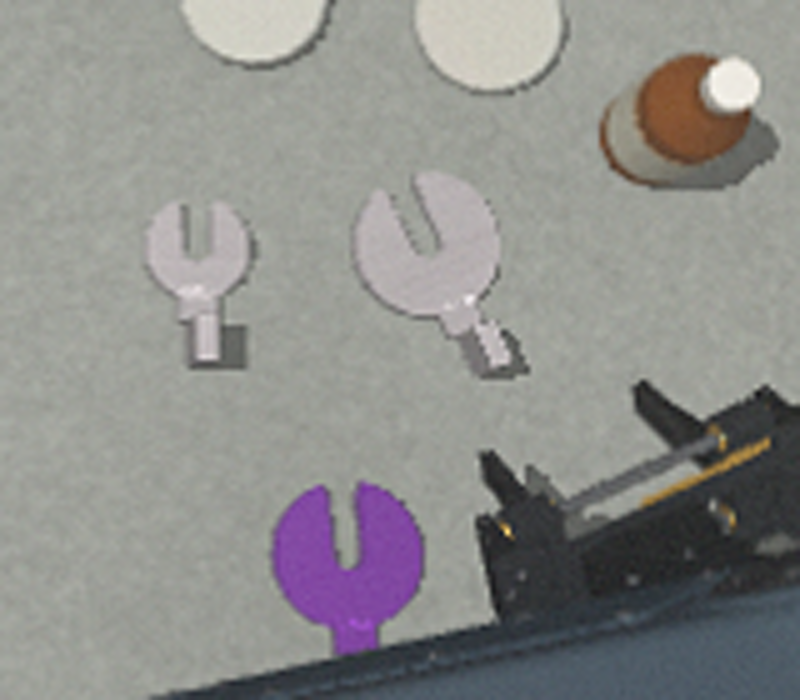

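View pics/pre_s.png

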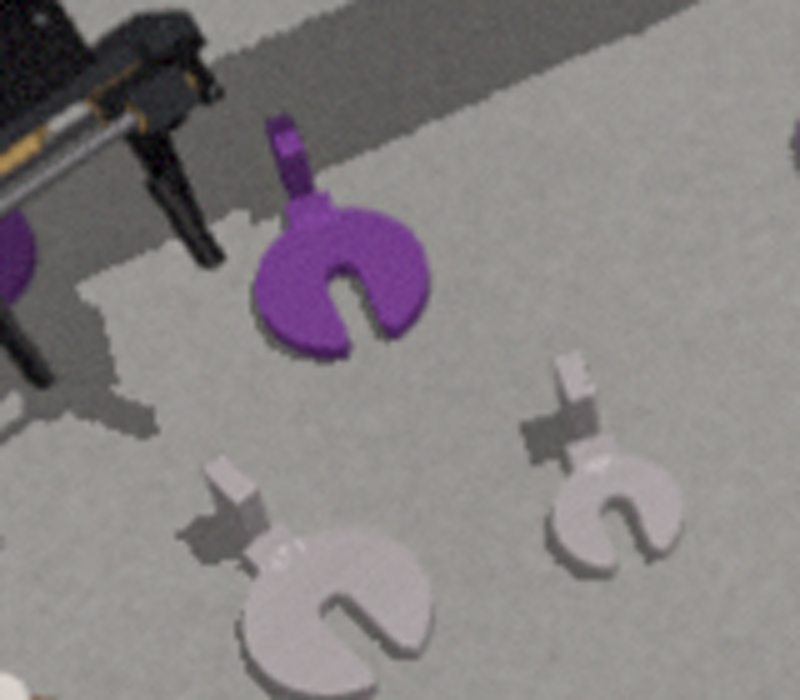

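>>> jog_arm --motion '[3,40,2,0,0,0,4,80,2,0,0,0,4,105,2,0,0,0,4,121,2,0,0,0,4,121,2,0,0,0,4,121,2,0,0,0]'

```text
time_s: 3.95
position: [0.502, -0.3477, 0.0374]
tcp_rot: [[-0.696, 0.585, 0.417], [-0.321, 0.267, -0.909], [-0.643, -0.766, 0.002]]
force: [-0.3, 0.4, 0.1]
opening: 1.003
```

```bash
python3 st.py
python3 - <<'E'
from mv import *
np.set_printoptions(precision=1,suppress=True)
for b in(.0,):
  p,R=disc2tcp([.570,-.316,0],24.5,40,back=b); print(delta(p,R))
t,_=bot.capture('top');crop(t,395,180,475,260,8,'pics/g_t.png')
t,_=bot.capture('scene');crop(t,160,260,260,350,6,'pics/g_s.png')
E
```

```text
3.95 [-63.397  49.7   102.678  62.52   46.401 -50.416] [ 0.502 -0.348  0.037] F [-0.309  0.379  0.09 ] op 1.003
[[-0.696  0.585  0.417]
 [-0.321  0.267 -0.909]
 [-0.643 -0.766  0.002]]
[-1.4  0.1 -0.6 -0.   0.2 -0. ]
```

View pics/g_t.png

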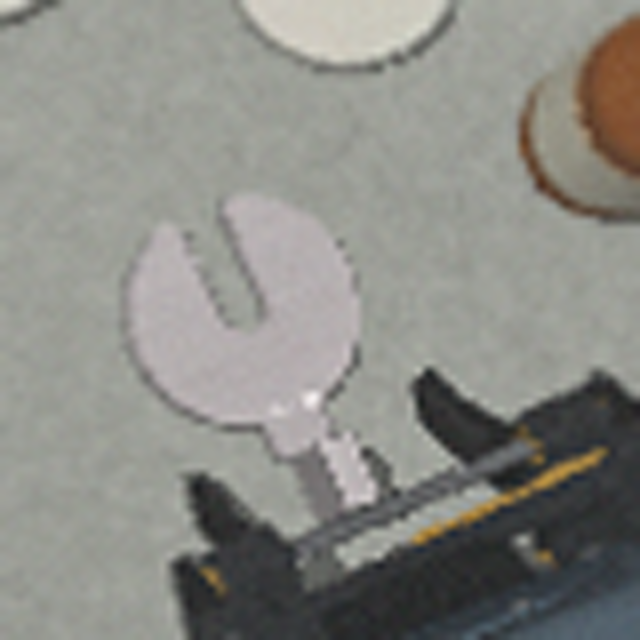

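View pics/g_s.png

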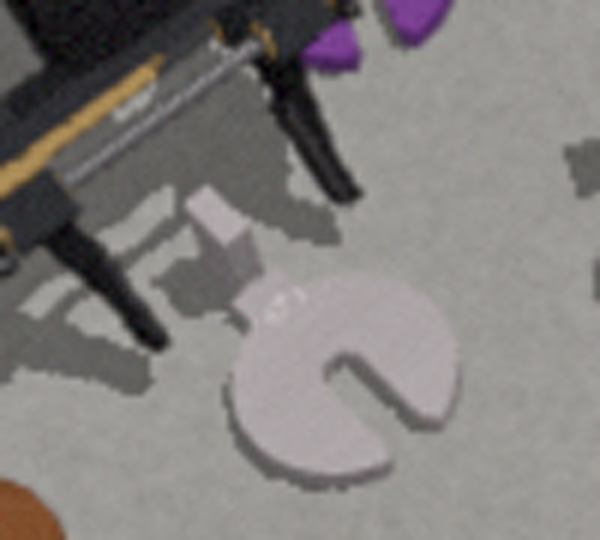

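>>> jog_arm --motion '[0,0,0,0,0,0,0,0,0,0,0,0,0,0,0,0,0,0,0,0,0,0,0,0,0,0,0,0,0,0,0,0,0,0,0,0,0,0,0,0,0,0]' --gripper 0

```text
time_s: 4.92
position: [0.5018, -0.3468, 0.0363]
tcp_rot: [[-0.696, 0.584, 0.417], [-0.32, 0.268, -0.909], [-0.643, -0.766, -0.0]]
force: [0.4, -1.2, 0.0]
opening: 0.287
```

```bash
python3 st.py
python3 - <<'E'
from mv import *
t,_=bot.capture('top');crop(t,395,180,475,260,8,'pics/g2_t.png')
s,_=bot.capture('scene');crop(s,160,260,260,350,6,'pics/g2_s.png')
import fit
for n,p in(('top',t),('scene',s)):
    b=fit.fit(n,p,np.array([.57,-.316,np.radians(24)])); print(n,b.x[:2],np.degrees(b.x[2]),b.fun)
E
```

```text
4.925 [-63.37   49.821 102.706  62.541  46.384 -50.436] [ 0.502 -0.347  0.036] F [ 0.415 -1.198  0.048] op 0.287
[[-0.696  0.584  0.417]
 [-0.32   0.268 -0.909]
 [-0.643 -0.766 -0.   ]]
top [ 0.56817156 -0.31671791] 25.73071072643907 -6.901710033416748
scene [ 0.57229777 -0.31535418] 24.544309311124408 -4.790011405944824
```

View pics/g2_s.png

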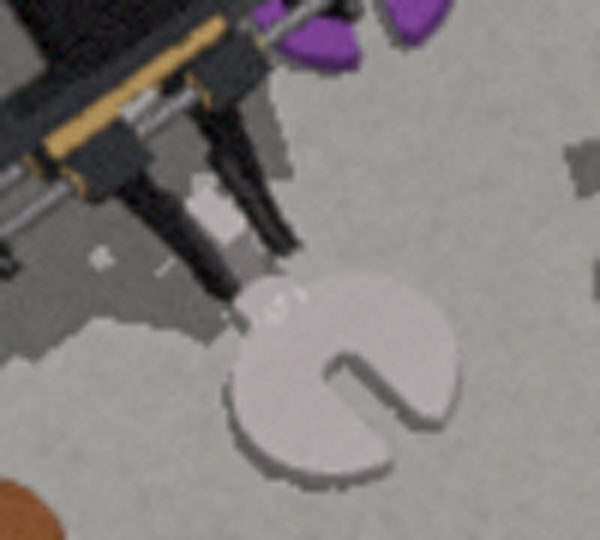

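>>> jog_arm --motion '[0,0,0,0,0,0,0,0,0,0,0,0,0,0,0,0,0,0,0,0,0,0,0,0]' --gripper 0

```text
time_s: 5.52
position: [0.5018, -0.3471, 0.0363]
tcp_rot: [[-0.696, 0.584, 0.417], [-0.32, 0.268, -0.909], [-0.643, -0.766, 0.0]]
force: [0.3, -0.4, -0.9]
opening: 0.158
```

```bash
python3 st.py
```

```text
5.525 [-63.376  49.817 102.696  62.546  46.369 -50.435] [ 0.502 -0.347  0.036] F [ 0.262 -0.387 -0.885] op 0.158
[[-0.696  0.584  0.417]
 [-0.32   0.268 -0.909]
 [-0.643 -0.766  0.   ]]
```

>>> jog_arm --motion '[-3,-4,0,0,0,0,-10,-12,0,0,0,0,-25,-30,0,0,0,0,-45,-54,0,0,0,0,-64,-77,0,0,0,0,-64,-77,0,0,0,0]'

```text
time_s: 6.28
position: [0.5018, -0.3478, 0.1389]
tcp_rot: [[-0.695, 0.586, 0.418], [-0.323, 0.265, -0.909], [-0.643, -0.766, 0.005]]
force: [0.3, 0.3, -2.1]
opening: 0.158
```

```bash
python3 st.py
python3 - <<'E'
from mv import *
t,d=bot.capture('top');crop(t,375,160,495,260,6,'pics/l_t.png')
P=cloud('top',d); np.save('l.npy',P)
s,ds=bot.capture('scene');crop(s,140,230,260,330,6,'pics/l_s.png')
Q=cloud('scene',ds)
for n,C in(('top',P),('scene',Q)):
    q=C.reshape(-1,3); st=bot.read_state(); 
    a=np.radians(24.5); dx=np.array([np.cos(a),np.sin(a)]);dy=np.array([-dx[1],dx[0]])
    c=np.array([.570,-.316]); r=(q[:,:2]-c)
    m=(np.hypot(*r.T)<.043)&(q[:,2]>.06)&(q[:,2]<.16)
    X=np.c_[r[m]@dx,r[m]@dy,np.ones(m.sum())]; z=q[m,2]
    for _ in range(4):
        k,*_r=np.linalg.lstsq(X,z,rcond=None); e=abs(z-X@k); g=e<.006; X,z=X[g],z[g]
    print(n,m.sum(),len(z),'slopes deg',np.degrees(k[:2]),'z',k[2])
E
```

```text
6.275 [-63.412  38.917 101.884  54.122  52.441 -37.642] [ 0.502 -0.348  0.139] F [ 0.252  0.286 -2.086] op 0.158
[[-0.695  0.586  0.418]
 [-0.323  0.265 -0.909]
 [-0.643 -0.766  0.005]]
top 599 575 slopes deg [-0.64334203 -0.2295403 ] z 0.11487416766821099
scene 922 863 slopes deg [-0.62145895  0.14737001] z 0.11203268433688839
```

View pics/l_s.png

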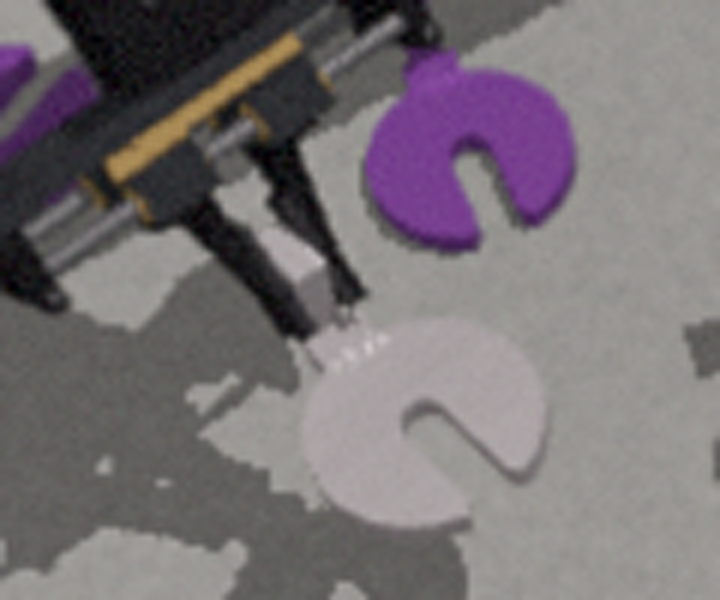

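View pics/l_t.png

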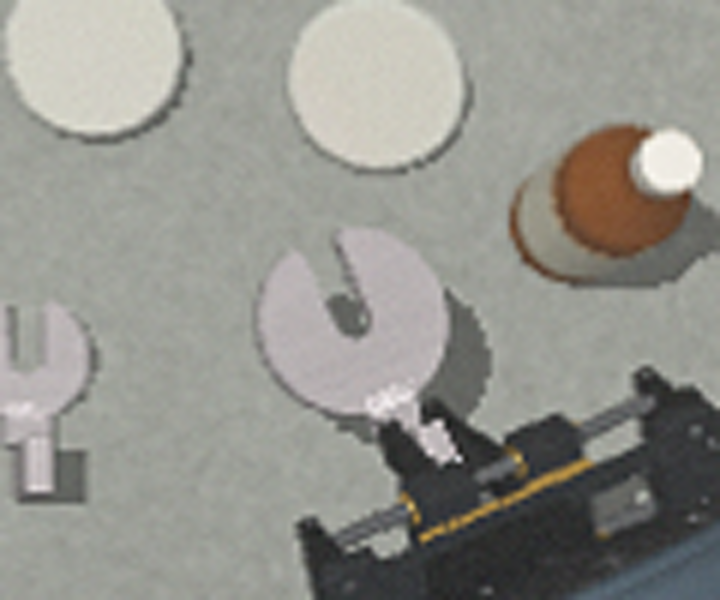

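```bash
sed -i 's/def fit(n,p,x0,R=.045):/def fit(n,p,x0,R=.045,zt=.012):/; s/samp(out,.012)-samp(ins,.012)/samp(out,zt)-samp(ins,zt)/' fit.py
cat > loc.py <<'E'
from mv import *
import fit
R1=np.array([[-.696,.584,.417],[-.320,.268,-.909],[-.643,-.766,0]]);p1=np.array([.5018,-.3471,.0363])
a=np.radians(24.7)
T1=np.eye(4);T1[:3,:3]=[[np.cos(a),-np.sin(a),0],[np.sin(a),np.cos(a),0],[0,0,1]];T1[:3,3]=[.5702,-.3160,0]
G=np.eye(4);G[:3,:3]=R1;G[:3,3]=p1
H=np.linalg.inv(G)@T1     # disc in tcp
def disc(s=None):
    s=s or bot.read_state();g=np.eye(4);g[:3,:3]=s['tcp_rot'];g[:3,3]=s['position'];T=g@H
    return T, np.degrees(np.arctan2(T[1,0],T[0,0])), np.degrees(np.arcsin(T[2,0]))
def tgt(c,yaw,pitch=0):
    """tcp pose for disc underside centre c, yaw, level; pitch>0 raises slot end"""
    T=np.eye(4);T[:3,:3]=Ro.from_euler('ZY',[yaw,-pitch],degrees=True).as_matrix();T[:3,3]=c
    g=T@np.linalg.inv(H); return g[:3,3],g[:3,:3]
E
python3 - <<'E'
from loc import *
np.set_printoptions(precision=4,suppress=True)
T,y,pt=disc(); print(T[:3,3],y,pt)
for n in('top','scene'):
    p,_=bot.capture(n); b=fit.fit(n,p,np.array([*T[:2,3],np.radians(y)]),zt=T[2,3]+.012); print(n,b.x[:2],np.degrees(b.x[2]),b.fun)
E
```

```text
[ 0.5695 -0.3157  0.1   ] 24.711049406877326 -0.05317757103677088
top [ 0.5669 -0.315 ] 25.963390761482206 -6.893142223358154
scene [ 0.5724 -0.3139] 24.309884057367977 -4.750497817993164
```

Run:
```python
from h import *
t=np.load('top0.npz');s=np.load('scene0.npz')
out=[]
for n,p,u in(('top',t['p'],(255,145,320,205)),('scene',s['p'],(360,235,440,320))):
    S=9
    im=cv2.resize(p[u[1]:u[3],u[0]:u[2],::-1],None,fx=S,fy=S,interpolation=cv2.INTER_CUBIC)
    im=cv2.createCLAHE(4,(2,2)).apply(cv2.cvtColor(im,cv2.COLOR_BGR2GRAY)) if 0 else im
    im=cv2.cvtColor(im,cv2.COLOR_GRAY2BGR) if im.ndim==2 else np.clip((im.astype(float)-110)*1.8+110,0,255).astype(np.uint8)
    raw=im.copy()
    for yaw,col in((199,(0,0,255)),(188,(255,0,0))):
        a=np.radians(yaw);R=np.array([[np.cos(a),-np.sin(a)],[np.sin(a),np.cos(a)]])
        def line(q,z):
            q=np.array(q)@R.T+[.6645,.1025]; uv=(proj(n,np.c_[q,np.full(len(q),z)])+.5-u[:2])*S
            cv2.polylines(im,[uv.astype(int).reshape(-1,1,2)],True,col,1)
        th=np.linspace(.2,6.08,60); d=[(.045*np.cos(x),.045*np.sin(x)) for x in th]
        ph=np.linspace(-np.pi/2,-1.5*np.pi,15); d+=[(.009*np.cos(x),.009*np.sin(x)) for x in ph]
        line(d,.072); line([(-.058,-.007),(-.086,-.007),(-.086,.007),(-.058,.007)],.110)
    h=min(raw.shape[0],600)
    out=np.hstack([raw,im]); f=min(1,800/out.shape[1]); cv2.imwrite(f'pics/seat_{n}.png',cv2.resize(im,None,fx=.78,fy=.78))
    cv2.imwrite(f'pics/seatr_{n}.png',cv2.resize(raw,None,fx=.78,fy=.78))
```

```text
(no output)
```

View pics/seat_scene.png

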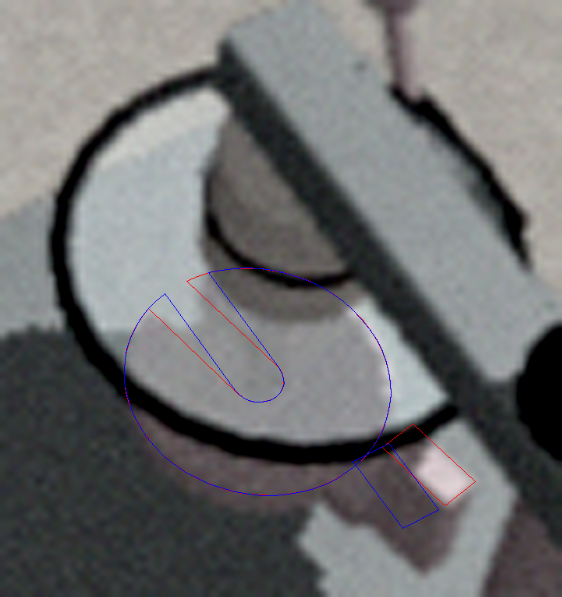

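View pics/seat_top.png

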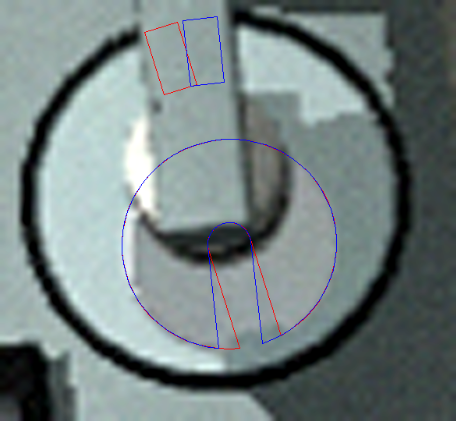

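View pics/seatr_top.png

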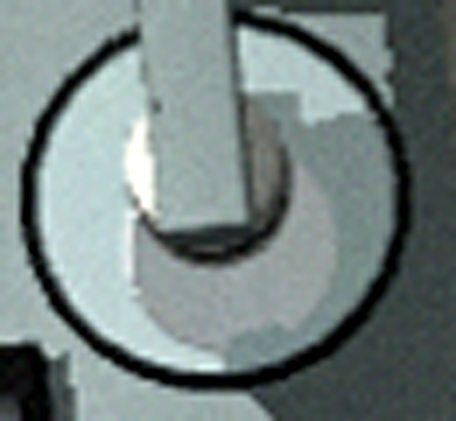

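```bash
cat > plan.py <<'E'
from loc import *
import sys
np.set_printoptions(precision=1,suppress=True)
S=np.array([.6645,.1010])
def ap(dist,z,yaw=18,pitch=.5,lat=0):
    a=np.radians(yaw); d=np.array([np.cos(a),np.sin(a)]); n=np.array([-d[1],d[0]])
    return tgt([*(S-dist*d+lat*n),z],yaw,pitch)
def rep(*A,**k):
    p,R=ap(*A,**k); print(A,k,delta(p,R))
def now():
    T,y,pt=disc(); a=np.radians(18); d=np.array([np.cos(a),np.sin(a)]); n=np.array([-d[1],d[0]]); r=T[:2,3]-S
    s=bot.read_state()
    print('t',s['time_s'],'disc',(T[:3,3]*1000).round(1),'yaw',round(y,1),'pitch',round(pt,2),'along',(r@d*1000).round(1),'lat',(r@n*1000).round(1),'F',s['force'].round(1),'M',s['moment'].round(2),'op',round(s['opening'],3))
E
python3 - <<'E'
from plan import *
now(); rep(.12,.10); rep(.1,.084)
E
```

```text
t 6.475 disc [ 569.3 -315.2   99. ] yaw 24.7 pitch -0.04 along -219.2 lat -366.4 F [-0.1 -0.2 -2.9] M [-0.3  0.8 -0. ] op 0.16
(0.12, 0.1) {} [-108.    91.1 -361.3    4.4    5.     0.5]
(0.1, 0.084) {} [-112.9  116.2 -359.     4.4    5.     0.5]
```

>>> jog_arm --motion '[-4,3,-13,0,0,0,-13,11,-45,1,1,0,-27,23,-90,1,1,0,-40,34,-135,2,2,0,-54,45,-180,2,3,0,-67,57,-225,3,3,0,-81,68,-270,3,4,0,-94,80,-315,4,4,0,-104,88,-347,4,5,0.5,-108,91,-361,4.4,5,0.5,-108,91,-361,4.4,5,0.5,-108,91,-361,4.4,5,0.5]'

```text
time_s: 7.98
position: [0.4791, 0.0395, 0.1359]
tcp_rot: [[-0.723, 0.618, 0.308], [-0.236, 0.199, -0.951], [-0.649, -0.761, 0.002]]
force: [-0.5, -0.5, -1.7]
opening: 0.16
```

Run:
```python
from plan import *
now(); rep(.07,.081); 
T,y,pt=disc()
for n,u in(('top',(245,140,345,240)),('scene',(325,180,485,310))):
    p,d=bot.capture(n); b=fit.fit(n,p,np.array([*T[:2,3],np.radians(y)]),zt=T[2,3]+.012); print(n,(b.x[:2]*1000),np.degrees(b.x[2]),b.fun)
    crop(p,*u,6 if n=='top' else 5,f'pics/a_{n}.png')
```

```text
t 7.975 disc [551.   62.5 100.2] yaw 18.0 pitch 0.46 along -119.8 lat -1.6 F [-0.5 -0.5 -1.7] M [-0.3  0.8 -0. ] op 0.16
(0.07, 0.081) {} [-25.4  47.   -1.6  -0.1   0.1   0. ]
top [551.3  61. ] 25.897454536089814 -8.182950019836426
scene [556.3  63.2] 19.819123708174036 -5.8075852394104
```

View pics/a_top.png

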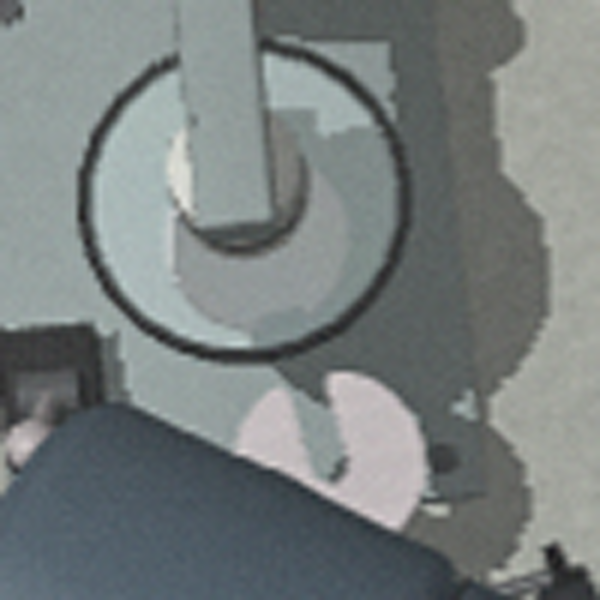

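View pics/a_scene.png

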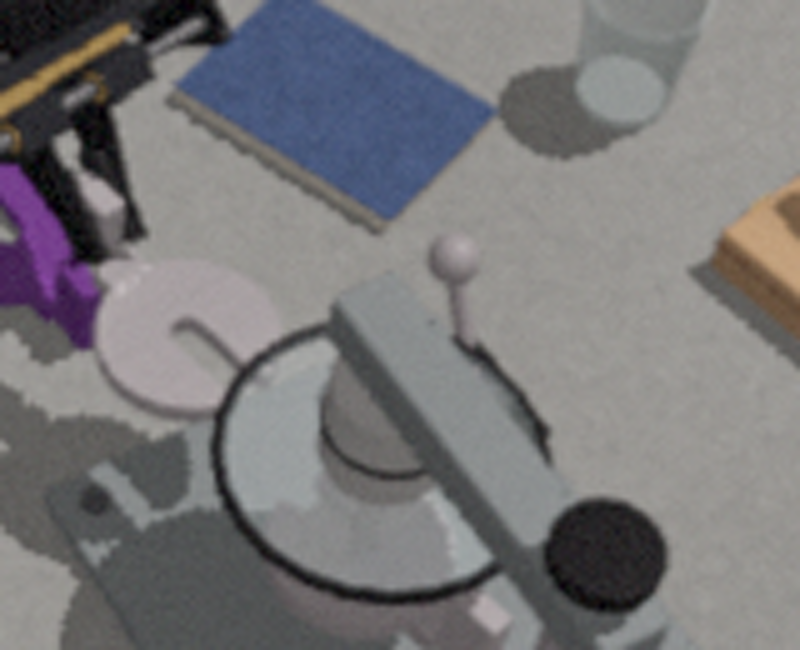

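>>> jog_arm --motion '[-6,12,0,0,0,0,-13,24,-1,0,0,0,-19,36,-1,0,0,0,-25,47,-1.6,0,0,0,-25,47,-1.6,0,0,0,-25,47,-1.6,0,0,0]'

```text
time_s: 8.82
position: [0.5253, 0.057, 0.1164]
tcp_rot: [[-0.723, 0.617, 0.309], [-0.237, 0.199, -0.951], [-0.649, -0.761, 0.002]]
force: [-0.4, 0.5, -2.1]
opening: 0.157
```

Run:
```python
from plan import *
now(); print(bot.read_state()['joint_positions']);rep(.07,.081);rep(.03,.08); rep(.0,.08); 
for n,u in(('top',(245,140,345,240)),('scene',(345,215,445,320))):
    p,d=bot.capture(n)
    crop(p,*u,6 if n=='top' else 6,f'pics/b_{n}.png')
```

```text
t 8.825 disc [597.1  80.   80.7] yaw 18.0 pitch 0.45 along -70.6 lat 0.9 F [-0.4  0.5 -2.1] M [-0.3  0.8 -0. ] op 0.157
[-18.4  37.7 129.9 132.2  31.2 -76. ]
(0.07, 0.081) {} [-0.6  0.2  0.9 -0.   0.1  0. ]
(0.03, 0.08) {} [-30.4  26.9   0.9  -0.    0.1   0. ]
(0.0, 0.08) {} [-53.2  46.4   0.9  -0.    0.1   0. ]
```

View pics/b_top.png

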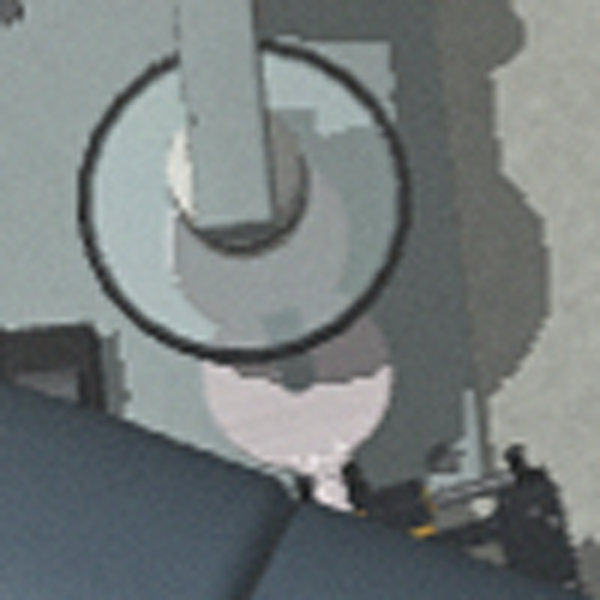

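View pics/b_scene.png

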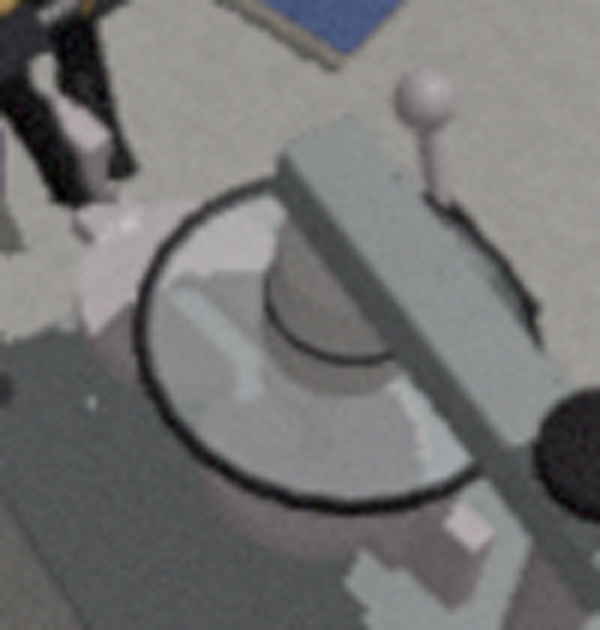

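>>> jog_arm --motion '[-8,7,0,0,0,0,-15,14,0.5,0,0,0,-23,20,0.9,0,0,0,-30,27,0.9,0,0,0,-30,27,0.9,0,0,0]'

```text
time_s: 9.55
position: [0.5655, 0.0686, 0.1158]
tcp_rot: [[-0.721, 0.619, 0.31], [-0.237, 0.199, -0.951], [-0.651, -0.759, 0.003]]
force: [0.2, 0.3, -1.8]
opening: 0.16
```

Run:
```python
from plan import *
now(); print(bot.read_state()['joint_positions']);rep(.01,.079); rep(.0,.079); 
for n,u in(('top',(245,140,345,240)),('scene',(345,215,445,320))):
    p,d=bot.capture(n)
    crop(p,*u,6 if n=='top' else 6,f'pics/c_{n}.png')
```

```text
t 9.55 disc [637.5  91.6  80.3] yaw 18.1 pitch 0.58 along -28.6 lat -0.6 F [ 0.2  0.3 -1.8] M [-0.3  0.8 -0.1] op 0.16
[-14.8  37.8 124.  129.   26.8 -68.4]
(0.01, 0.079) {} [-13.4  13.   -0.5  -0.1   0.2  -0.1]
(0.0, 0.079) {} [-21.   19.6  -0.5  -0.1   0.2  -0.1]
```

View pics/c_top.png

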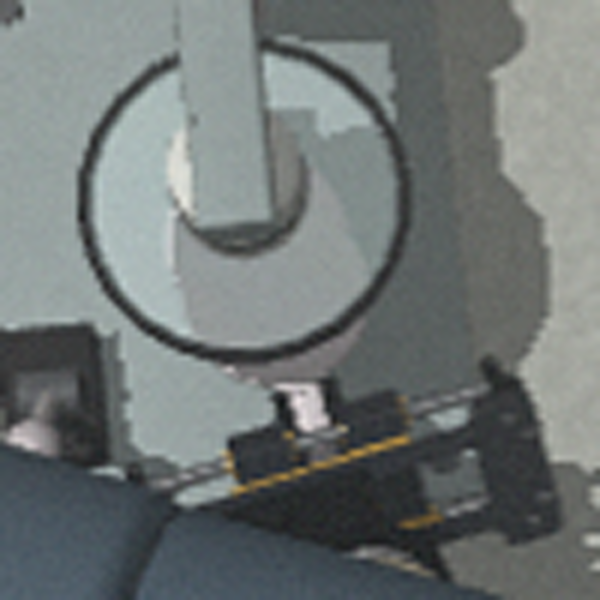

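View pics/c_scene.png

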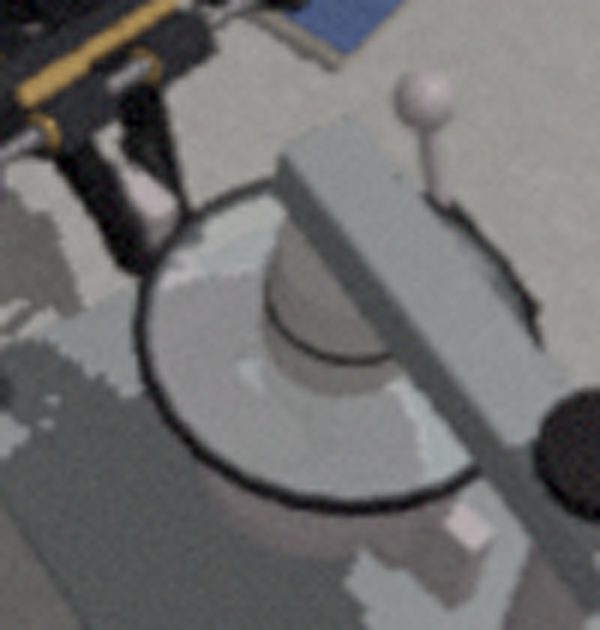

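>>> jog_arm --motion '[-5,5,-0.5,0,0,0,-9,9,-0.5,0,0,0,-13,13,-0.5,0,0,0,-17,16,-0.5,0,0,0,-21,19.5,-0.5,0,0,0,-21,19.5,-0.5,0,0,0]'

```text
time_s: 10.4
position: [0.592, 0.0778, 0.1146]
tcp_rot: [[-0.722, 0.619, 0.309], [-0.237, 0.199, -0.951], [-0.65, -0.76, 0.003]]
force: [-0.8, -0.2, -1.0]
opening: 0.157
```

Run:
```python
from plan import *
now(); rep(.0,.079); rep(0,.073)
for n,u in(('top',(245,140,345,240)),('scene',(345,215,445,320))):
    p,d=bot.capture(n)
    crop(p,*u,6 if n=='top' else 6,f'pics/d_{n}.png')
```

```text
t 10.4 disc [663.9 100.8  79. ] yaw 18.0 pitch 0.54 along -0.6 lat -0.0 F [-0.8 -0.2 -1. ] M [-0.3  0.8  0.1] op 0.157
(0.0, 0.079) {} [-0.6  0.4 -0.  -0.1  0.1 -0. ]
(0, 0.073) {} [ 3.3  4.9 -0.  -0.1  0.1 -0. ]
```

View pics/d_top.png

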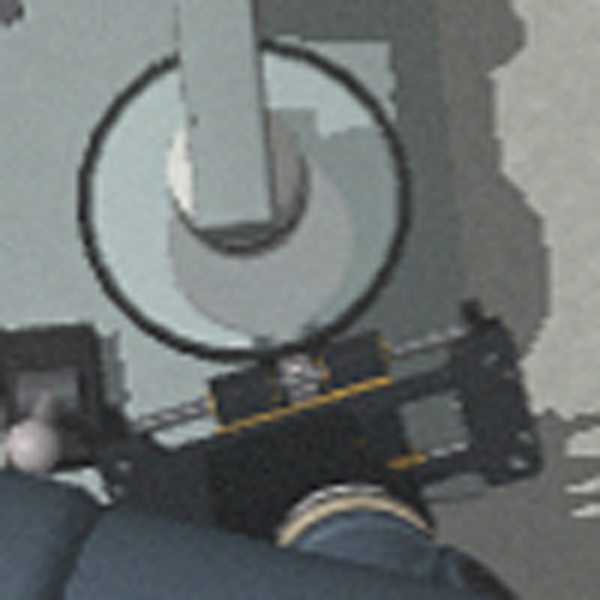

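View pics/d_scene.png

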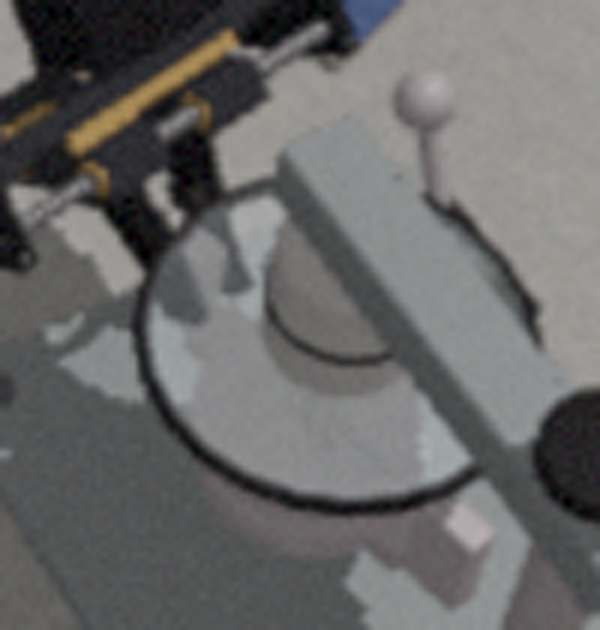

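>>> jog_arm --motion '[0.2,1.4,0,0,0,0,0.8,2.2,0,0,0,0,1.4,3,0,0,0,0,2.1,3.7,0,0,0,0,2.7,4.3,0,0,0,0,3.3,4.9,0,0,0,0,3.3,4.9,0,0,0,0]'

```text
time_s: 11.38
position: [0.5921, 0.0778, 0.1084]
tcp_rot: [[-0.723, 0.618, 0.309], [-0.236, 0.199, -0.951], [-0.649, -0.76, 0.002]]
force: [0.3, -0.4, -1.7]
opening: 0.16
```

Run:
```python
from plan import *
now(); rep(0,.073);rep(0,.071)
```

```text
t 11.375 disc [664.  100.8  72.8] yaw 18.0 pitch 0.49 along -0.6 lat -0.1 F [ 0.3 -0.4 -1.7] M [-0.2  0.8  0.1] op 0.16
(0, 0.073) {} [-0.6  0.2 -0.  -0.1  0.1  0. ]
(0, 0.071) {} [ 0.7  1.7 -0.  -0.1  0.1  0. ]
```

Not yet touching (still carrying weight); down in 0.5 mm steps.

>>> jog_arm --motion '[0.3,0.4,0,0,0,0,0.3,0.4,0,0,0,0,0.7,0.8,0,0,0,0,0.7,0.8,0,0,0,0]'

```text
time_s: 11.88
position: [0.5922, 0.0778, 0.1079]
tcp_rot: [[-0.722, 0.619, 0.309], [-0.236, 0.199, -0.951], [-0.65, -0.76, 0.002]]
force: [-2.0, -0.6, 2.2]
opening: 0.157
```

Run:
```python
from plan import *
now()
```

```text
t 11.875 disc [664.1 100.8  72.3] yaw 18.0 pitch 0.54 along -0.5 lat -0.1 F [-2.  -0.6  2.2] M [-0.2  0.6 -0.1] op 0.157
```

>>> jog_arm --motion '[0,0,0,0,0,0,0,0,0,0,0,0,0,0,0,0,0,0,0,0,0,0,0,0,0,0,0,0,0,0]' --gripper 0.5

```text
time_s: 12.5
position: [0.5921, 0.0778, 0.1074]
tcp_rot: [[-0.723, 0.618, 0.309], [-0.236, 0.199, -0.951], [-0.65, -0.76, 0.002]]
force: [0.1, 0.2, -0.4]
opening: 0.487
```

Run:
```python
from plan import *
now()
for n,u in(('top',(245,140,345,240)),('scene',(345,215,445,320))):
    p,d=bot.capture(n)
    crop(p,*u,6 if n=='top' else 6,f'pics/e_{n}.png')
```

```text
t 12.5 disc [664.  100.8  71.8] yaw 18.0 pitch 0.5 along -0.5 lat -0.0 F [ 0.1  0.2 -0.4] M [-0.1  0.5  0. ] op 0.487
```

View pics/e_top.png

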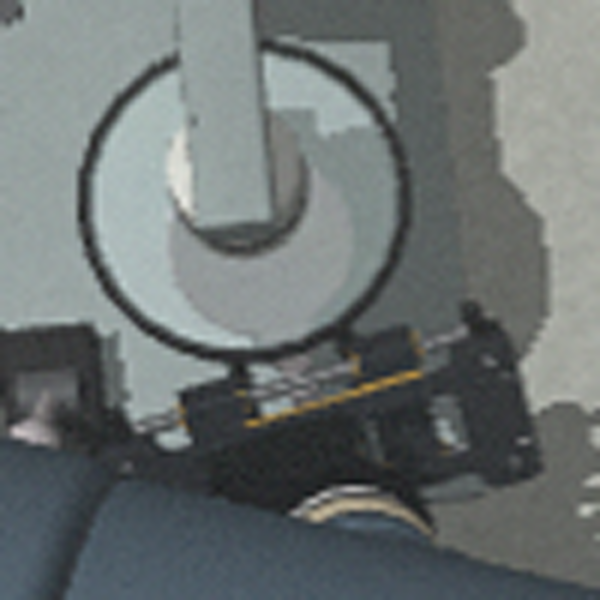

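View pics/e_scene.png

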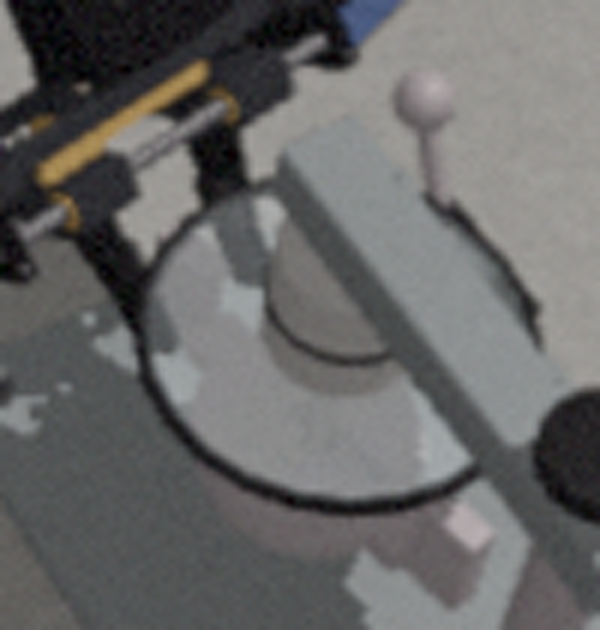

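>>> jog_arm --motion '[0,-5,0,0,0,0,0,-15,0,0,0,0,0,-35,0,0,0,0,0,-60,0,0,0,0,0,-90,0,0,0,0,0,-110,0,0,0,0,0,-120,0,0,0,0,0,-120,0,0,0,0]'

```text
time_s: 13.6
position: [0.5173, 0.0537, 0.1997]
tcp_rot: [[-0.722, 0.619, 0.308], [-0.236, 0.198, -0.951], [-0.65, -0.76, 0.003]]
force: [0.2, -0.9, -0.2]
opening: 0.5
```

```bash
python3 st.py
python3 - <<'E'
from plan import *
for n,u in(('top',(245,140,345,240)),('scene',(345,215,445,320))):
    p,d=bot.capture(n); np.savez(f'{n}1.npz',p=p,d=d)
    crop(p,*u,6 if n=='top' else 6,f'pics/f_{n}.png')
    C=cloud(n,d).reshape(-1,3)
    r=np.hypot(*(C[:,:2]-S).T); m=(r<.043)&(C[:,2]>.05)&(C[:,2]<.12)
    print(n,m.sum(),np.percentile(C[m,2],[10,50,90])*1000 if m.sum() else '')
E
```

```text
13.6 [-19.365  23.534 127.705 102.793  23.73  -44.109] [0.517 0.054 0.2  ] F [ 0.198 -0.949 -0.175] op 0.5
[[-0.722  0.619  0.308]
 [-0.236  0.198 -0.951]
 [-0.65  -0.76   0.003]]
top 0 
scene 145 [63.5 74.9 83.8]
```

View pics/f_top.png

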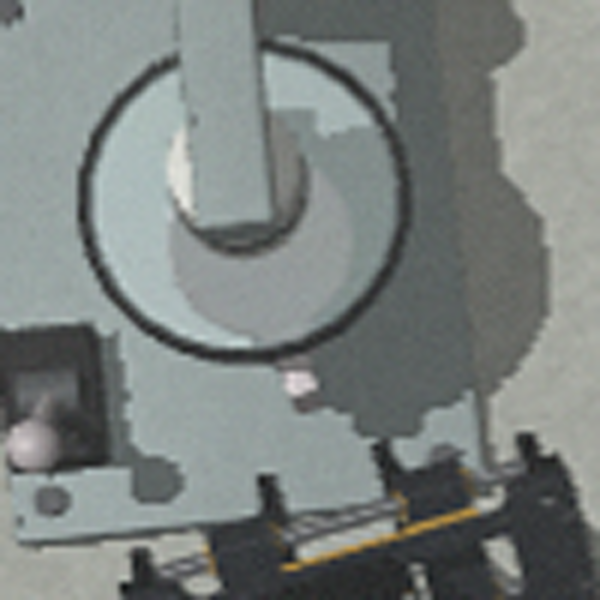

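View pics/f_scene.png

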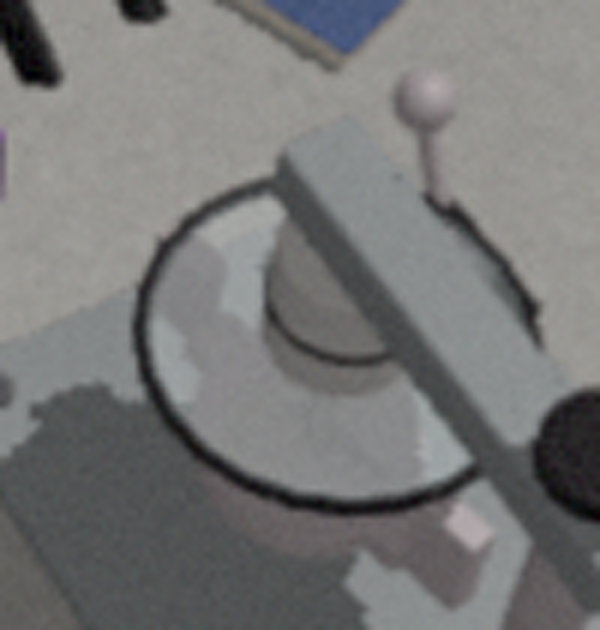

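Run:
```python
from plan import *
R=Rt(-82.4,0,flip=False)
print(R)
s=bot.read_state()
print(delta(np.array([.48,.06,.30]),np.array(s['tcp_rot'])),delta(np.array([.505,.193,.25]),R),delta(np.array([.49,.13,.30]),R))
for n in('top','scene'):
    p=np.load(n+'1.npz'); print(n,'lug top',atz('top',[(294.5,203.8)],.122) if n=='top' else atz('scene',[(345+200/6,215+275/6)],.122))
print('knob',atz('top',[(245+35/6,140+443/6)],.125),atz('scene',[(345+426/6,215+98/6)],.125))
```

```text
[[ 0.1  0.   1. ]
 [-1.  -0.   0.1]
 [ 0.  -1.   0. ]]
[-39.7 -99.  -17.3   0.    0.    0. ] [ -56.7  -19.1 -136.2  -28.2  -76.   -33.6] [-63.5 -78.9 -80.8 -28.2 -76.  -33.6]
top lug top [[0.6 0.1 0.1]]
scene lug top [[0.6 0.1 0.1]]
knob [[0.6 0.2 0.1]] [[0.6 0.2 0.1]]
```

>>> jog_arm --motion '[-20,-50,-9,0,0,0,-40,-99,-17,0,0,0,-45,-95,-35,-6,-15,-7,-50,-90,-50,-12,-30,-14,-55,-85,-65,-17,-45,-20,-60,-80,-75,-23,-60,-27,-63,-79,-81,-28.2,-76,-33.6,-57,-19,-136,-28.2,-76,-33.6,-57,-19,-136,-28.2,-76,-33.6,-57,-19,-136,-28.2,-76,-33.6,-57,-19,-136,-28.2,-76,-33.6]' --gripper 0

```text
time_s: 15.08
position: [0.5054, 0.194, 0.2486]
tcp_rot: [[0.138, -0.004, 0.99], [-0.99, -0.002, 0.138], [0.001, -1.0, -0.004]]
force: [0.5, -0.2, -0.7]
opening: 0.002
```

```bash
python3 st.py
python3 - <<'E'
from plan import *
np.set_printoptions(precision=4,suppress=True)
print('lug top',atz('top',[(294.5,203.8)],.122),atz('scene',[(345+200/6,215+275/6)],.122))
print('knob',atz('top',[(245+35/6,140+443/6)],.125),atz('scene',[(345+426/6,215+98/6)],.125))
p,_=bot.capture('top');crop(p,215,120,345,250,6,'pics/k_t.png')
p,_=bot.capture('scene');crop(p,335,160,455,280,5,'pics/k_s.png')
E
```

```text
15.075 [ 9.195 23.593 93.696 -0.06  62.952  1.305] [0.505 0.194 0.249] F [ 0.474 -0.229 -0.699] op 0.002
[[ 0.138 -0.004  0.99 ]
 [-0.99  -0.002  0.138]
 [ 0.001 -1.    -0.004]]
lug top [[0.5822 0.0757 0.122 ]] [[0.6067 0.077  0.122 ]]
knob [[0.5506 0.1965 0.125 ]] [[0.5606 0.1982 0.125 ]]
```

View pics/k_t.png

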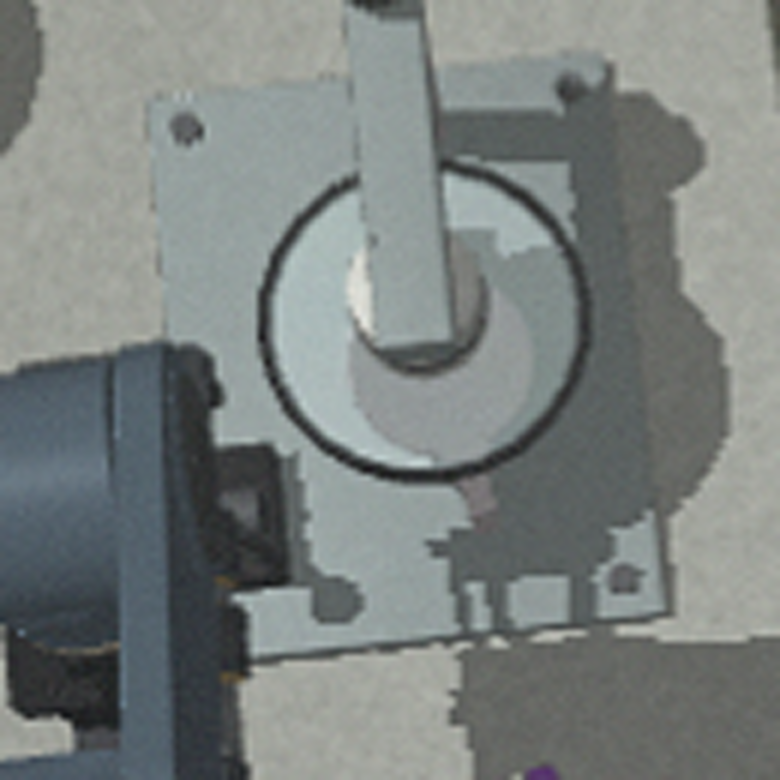

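View pics/k_s.png

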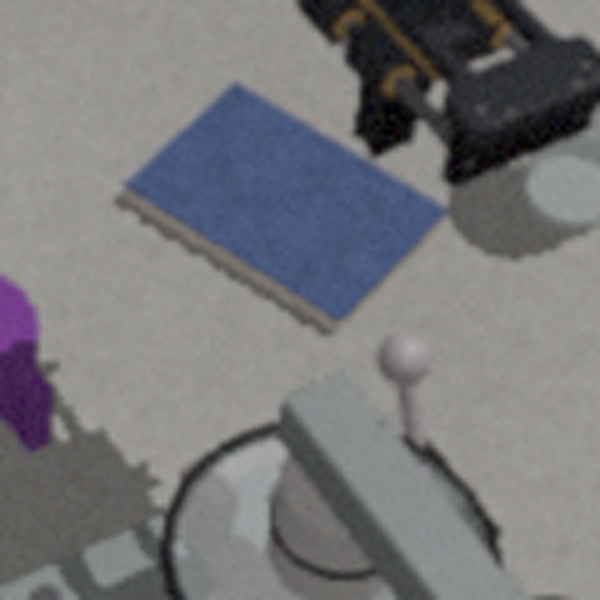

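>>> jog_arm --motion '[0,30,0,0,0,0,0,65,0,0,0,0,0,95,0,0,0,0,0,115,0,0,0,0,0,125,0,0,0,0,0,126,0,0,0,0,0,126,0,0,0,0]' --gripper 0

```text
time_s: 16.05
position: [0.5057, 0.193, 0.1245]
tcp_rot: [[0.132, 0.001, 0.991], [-0.991, 0.0, 0.132], [-0.0, -1.0, 0.001]]
force: [-0.3, 0.2, -0.1]
opening: 0.006
```

```bash
python3 st.py
python3 - <<'E'
from plan import *
p,_=bot.capture('scene');crop(p,345,170,465,290,5,'pics/m_s.png')
a=np.radians(7.6)
for x in(-.06-.0,-.03,-.035): 
  t=np.array([*(S+np.array([x*np.cos(a)-.113*np.sin(a),x*np.sin(a)+.113*np.cos(a)])),.122]); print(x,t.round(3),delta(t,Rt(-82.4,0,flip=False)))
E
```

```text
16.05 [  9.044  33.865 100.225   0.029  45.871   1.433] [0.506 0.193 0.124] F [-0.269  0.161 -0.065] op 0.006
[[ 0.132  0.001  0.991]
 [-0.991  0.     0.132]
 [-0.    -1.     0.001]]
-0.06 [0.6 0.2 0.1] [-0.8  2.8 85.  -0.1 -0.  -0. ]
-0.03 [0.6 0.2 0.1] [ -0.8   2.9 115.   -0.1  -0.   -0. ]
-0.035 [0.6 0.2 0.1] [ -0.8   2.8 110.   -0.1  -0.   -0. ]
```

View pics/m_s.png

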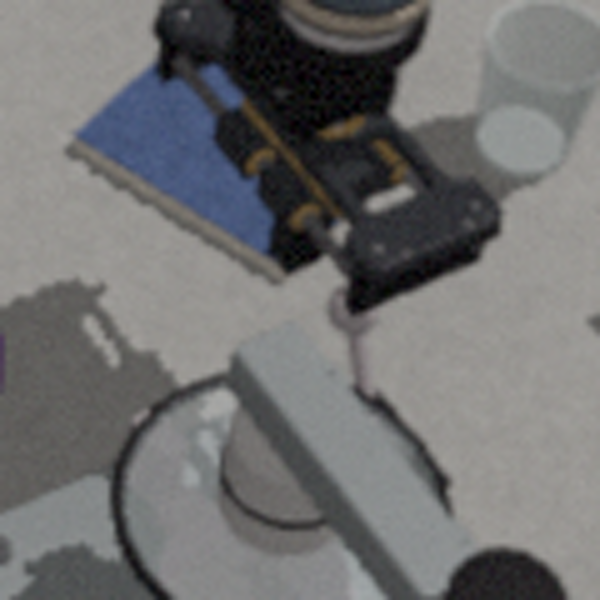

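>>> jog_arm --motion '[0,0,10,0,0,0,0,0,20,0,0,0,0,0,30,0,0,0,0,0,40,0,0,0,0,0,50,0,0,0,0,0,60,0,0,0,0,0,70,0,0,0,0,0,80,0,0,0,0,0,85,0,0,0,0,0,85,0,0,0]' --gripper 0

```text
time_s: 17.35
position: [0.59, 0.2042, 0.1236]
tcp_rot: [[0.132, -0.0, 0.991], [-0.991, 0.0, 0.132], [-0.0, -1.0, -0.0]]
force: [-0.0, -0.1, -0.2]
opening: 0.005
```

```bash
python3 st.py
python3 - <<'E'
from plan import *
p,_=bot.capture('scene');crop(p,365,190,465,290,6,'pics/n_s.png')
p,_=bot.capture('top');crop(p,215,120,345,250,6,'pics/n_t.png')
E
```

```text
17.35 [ 8.848 38.793 87.869  0.012 53.345  1.23 ] [0.59  0.204 0.124] F [-0.027 -0.104 -0.176] op 0.005
[[ 0.132 -0.     0.991]
 [-0.991  0.     0.132]
 [-0.    -1.    -0.   ]]
```

View pics/n_s.png

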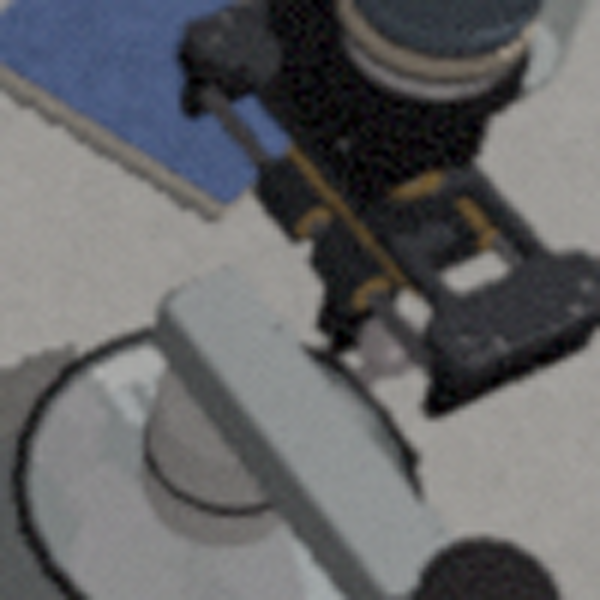

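View pics/n_t.png

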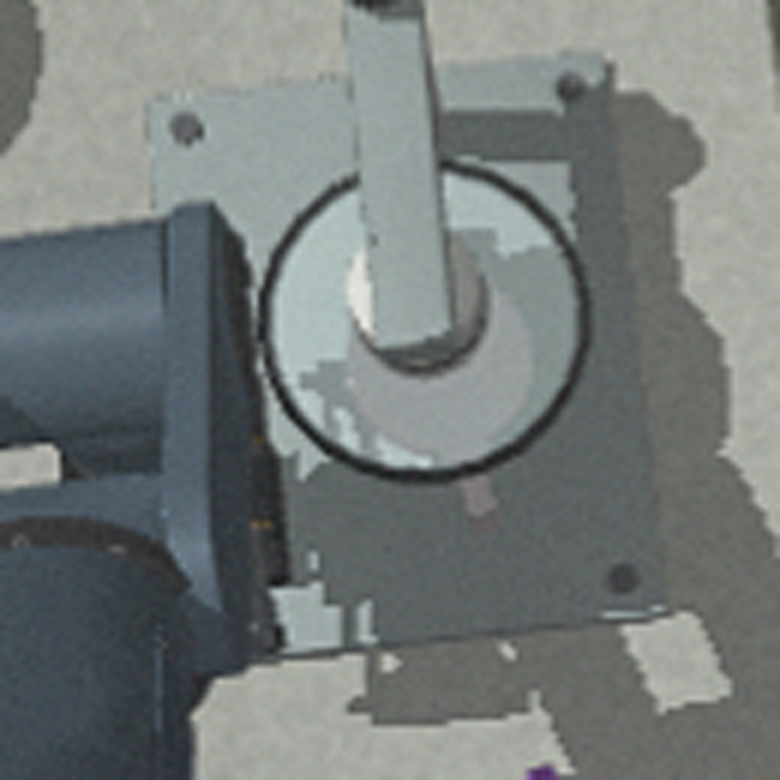

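>>> jog_arm --motion '[0,0,5,0,0,0,0,0,9,0,0,0,0,0,12,0,0,0,0,0,15,0,0,0,0,0,15,0,0,0]' --gripper 0

```text
time_s: 18.08
position: [0.6049, 0.2063, 0.1238]
tcp_rot: [[0.133, 0.0, 0.991], [-0.991, 0.0, 0.133], [-0.0, -1.0, 0.0]]
force: [-0.3, -0.9, 0.0]
opening: -0.0
```

```bash
python3 st.py
python3 - <<'E'
from plan import *
p,_=bot.capture('scene');crop(p,365,190,465,290,6,'pics/o_s.png')
E
```

```text
18.075 [ 8.824 39.686 85.599  0.01  54.708  1.199] [0.605 0.206 0.124] F [-0.286 -0.874  0.036] op -0.0
[[ 0.133  0.     0.991]
 [-0.991  0.     0.133]
 [-0.    -1.     0.   ]]
```

View pics/o_s.png

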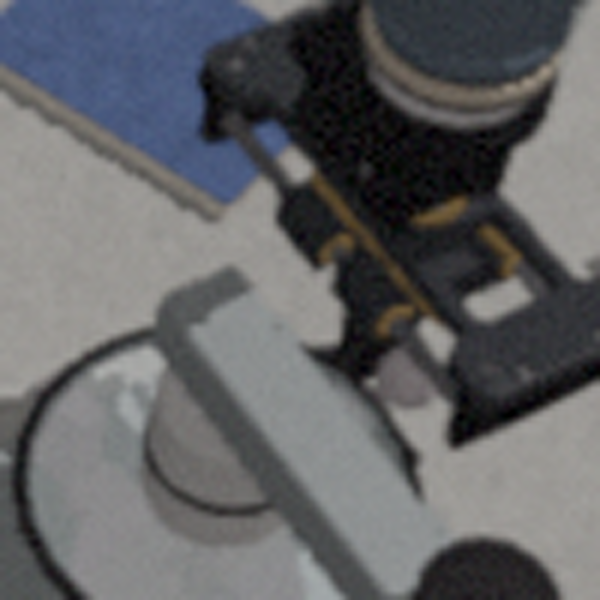

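>>> jog_arm --motion '[0,0,2,0,0,0,0,0,4,0,0,0,0,0,6,0,0,0,0,0,8,0,0,0,0,0,8,0,0,0]' --gripper 0

```text
time_s: 18.75
position: [0.6104, 0.2071, 0.1236]
tcp_rot: [[0.133, -0.005, 0.991], [-0.991, -0.001, 0.133], [0.0, -1.0, -0.006]]
force: [-5.2, -0.5, 1.7]
opening: 0.003
```

```bash
python3 st.py
python3 - <<'E'
from plan import *
np.set_printoptions(precision=4,suppress=True)
a=np.radians(7.6)
print(atz('scene',[(432,254)],.12))
p,_=bot.capture('scene');crop(p,365,190,465,290,6,'pics/p_s.png')
E
```

```text
18.75 [ 8.821 40.152 84.505  0.006 55.659  1.183] [0.61  0.207 0.124] F [-5.224 -0.468  1.713] op 0.003
[[ 0.133 -0.005  0.991]
 [-0.991 -0.001  0.133]
 [ 0.    -1.    -0.006]]
[[0.632  0.2056 0.12  ]]
```

View pics/p_s.png

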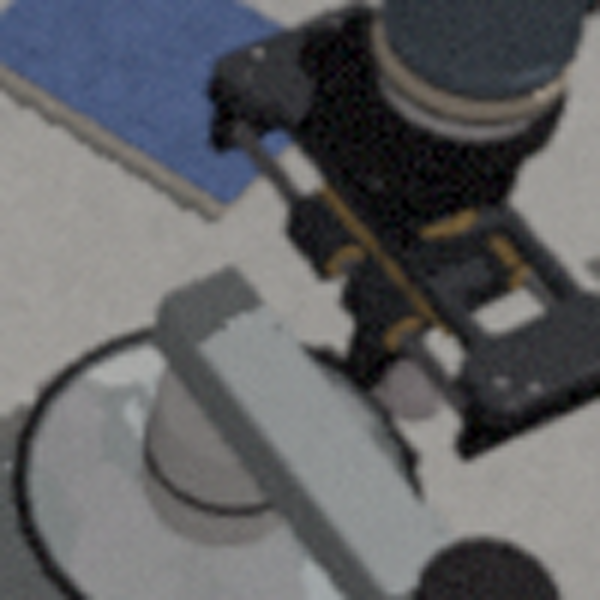

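>>> jog_arm --motion '[0,0,-5,0,0,0,0,0,-20,0,0,0,0,0,-50,0,0,0,0,0,-85,0,0,0,0,-20,-115,0,0,0,0,-60,-130,0,0,0,0,-110,-140,0,0,0,60,-150,-160,0,0,0,-60,-160,-170,0,0,0,-100,-160,-170,0,0,0,-150,-160,-170,0,0,0,-150,-160,-170,0,0,0]' --gripper 0

```text
time_s: 20.3
position: [0.4242, 0.3368, 0.2848]
tcp_rot: [[0.136, 0.003, 0.991], [-0.991, 0.003, 0.136], [-0.002, -1.0, 0.003]]
force: [-0.1, 0.2, 0.4]
opening: 0.006
```

```bash
python3 st.py
python3 - <<'E'
from plan import *
np.set_printoptions(precision=4,suppress=True)
for n,u in(('top',(235,130,345,240)),('scene',(345,215,445,320))):
    p,d=bot.capture(n); np.savez(n+'2.npz',p=p,d=d); cv2.imwrite(f'pics/end_{n}.png',p[:,:,::-1])
    crop(p,*u,6,f'pics/endc_{n}.png')
E
```

```text
20.3 [26.589 20.971 91.472  0.065 67.328 18.72 ] [0.424 0.337 0.285] F [-0.128  0.238  0.423] op 0.006
[[ 0.136  0.003  0.991]
 [-0.991  0.003  0.136]
 [-0.002 -1.     0.003]]
```

View pics/end_top.png

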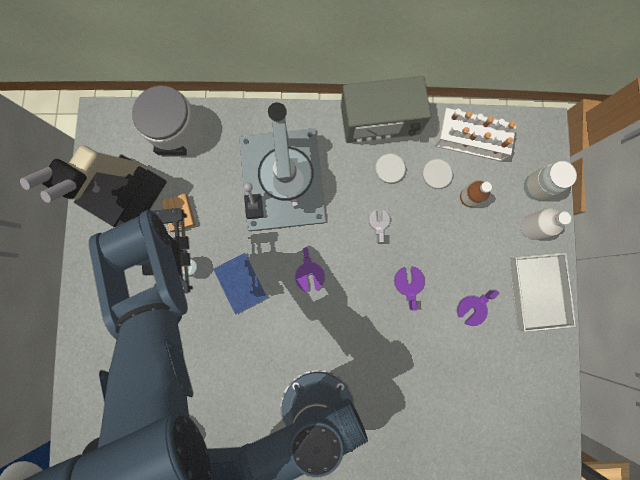

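View pics/endc_top.png

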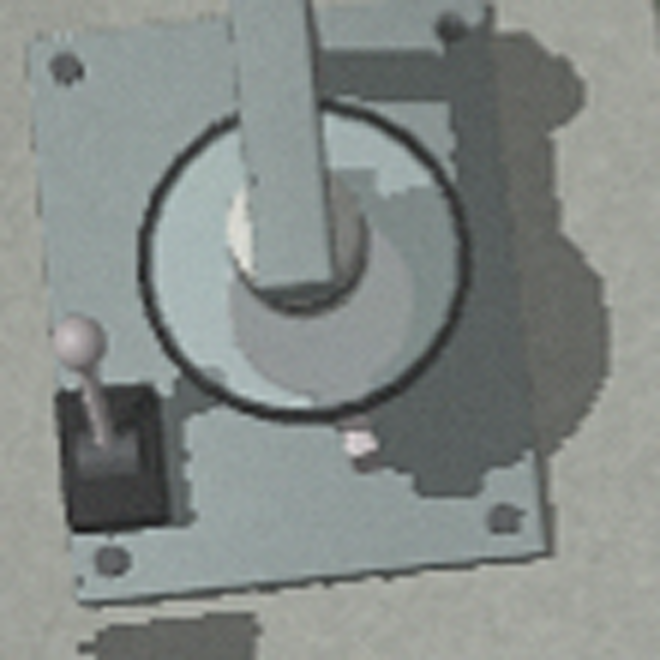

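View pics/endc_scene.png

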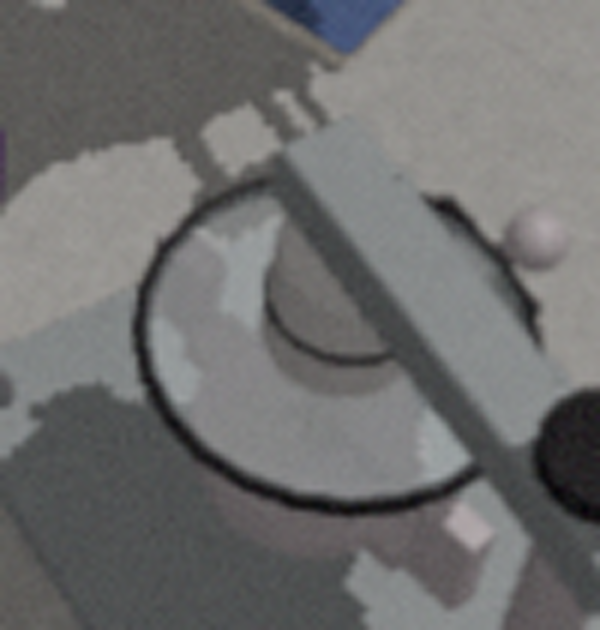

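Run:
```python
from plan import *
np.set_printoptions(precision=4,suppress=True)
A=atz('top',[(248.2,187),(250.8,213.8)],.12);B=atz('scene',[(345+538/6,215+238/6),(345+426/6,215+98/6)],.12); print(A,B,np.linalg.norm(A[0]-A[1]),np.linalg.norm(B[0]-B[1]))
# bystander change
t0=np.load('top0.npz')['p'].astype(int);t2=np.load('top2.npz')['p'].astype(int)
d=abs(t0-t2).sum(2); 
for nm,(u,v) in dict(small=(380,222),dishA=(391,168),dishB=(437,173),reag=(476,194),slide=(178,212),beaker=(183,266),note=(240,283)).items(): print(nm,d[v-12:v+12,u-12:u+12].mean().round(1))
p=np.load('scene2.npz')['p']; crop(p,340,150,540,270,4,'pics/by.png')
```

```text
[[0.628  0.208  0.12  ]
 [0.5515 0.1974 0.12  ]] [[0.636  0.2107 0.12  ]
 [0.5574 0.2007 0.12  ]] 0.07719811668238792 0.07920859451681941
small 40.3
dishA 48.7
dishB 47.4
reag 28.0
slide 77.4
beaker 203.1
note 25.7
```

View pics/end_scene.png

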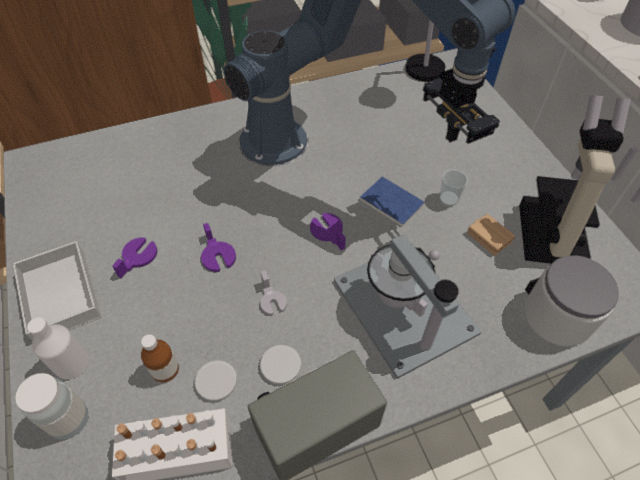

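```bash
python3 -c "
from rig import bot
print(bot.hand_in())"
```

```text
the job is handed in; nothing more can be done
None
```

The larger disc is on the stem, resting on the seated disc, and the arrest lever is pushed over. I handed the job in at about 20 s of the 48 s allowed. No verdict is reported, so what follows are my own checks.

**Disc**
- I took the larger steel disc by its lug with the tool leaning back 40°, then slid it under the shield. There was no side contact force on the way.
- When I let go, the arm's own position put its centre about 0.5 mm from my estimate of the stem. That estimate is good to roughly 2–3 mm, because the arm hides the stem in both pictures.
- Its slot points to about 18°, and the seated disc's slot to about 199°, so they are nearly opposite.
- I lowered it until the force showed contact and released it. Its underside was then about 72 mm up, which matches the top of the seated disc.
- The seated disc's lug looks unchanged in the pictures.

**Lever**
- I pushed it until the force rose to about 5 N at the end stop. The knob travelled 77–79 mm of about 80 mm.

**Other checks**
- The small disc and the bystanders look to be where they were, judged by eye in the final pictures, and the arm stood clear of everything.
- My pixel-difference check on the bystanders was no use: noise and the arm's own position swamped it.
- The depth readings could not confirm the height of the stacked disc through the clear shield: the top view gave none and the scene view gave scattered ones. The stacking height rests on the arm's position and the contact force.
- The two cameras disagreed by up to about 5 mm in x and 2 mm in y for the disc. I used the average, checked against the arm's position.

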